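Stop the data loggers, unload and reset the download dock

TASK

Stop every data logger that stands in the dock, one after the other from the pilot-lamp end: with the stylus, press the small button recessed in its top all the way in and hold it for about a second while the logger is still in its well. Then lift the loggers straight out and stand each one upright on the floor of a pocket of its own in the carrier. When the dock is empty, press and hold the recessed reset button in its black end the same way with the stylus, and leave the stylus standing tip down in its rest and the other things on the table where they are.

Things in the scene. Friction and masses are not known exactly. Their poses are not given: they have to be found in the camera images.
- dock: fixed aluminium block 78 x 296 x 80 mm, y from +130 to -166 mm. Origin: under the middle of its wells, on its underside. Four wells at x = 0, y = +93, +31, -31, -93 mm, each 29 (x) x 37 (y) mm and 72 deep, floor 8 mm up. A small pilot lamp (4 mm high) stands on top at the +y end. The black head at the -y end has a square recess 17 mm wide at x = 0, y = -148 mm with the reset button
- reset_button (a joint): spring reset button of the dock, in m: 0 out, 0.005 fully pressed; fully in takes about 4 N, springs back when let go
- reset_button_top (a point): centre of the top face of the reset button (13 mm across), 4 mm below the dock's top when out
- rest: stylus rest: a fixed dark steel block 56 x 56 x 83 mm with one square upright hole 21 mm wide and 75 mm deep at its centre. Origin: centre of its underside; the floor of the hole is 8 mm above it. (Nearby, to the right of the work, a tall fixed hydraulic power pack (0.39 m high) stands between the robot's parked arm and the work, at about x = 0.47, y = -0.14: go round or over it)
- stylus: stylus: a straight round aluminium tool 165 mm long with black grip rings, 90 g, standing tip down in the rest with about 90 mm showing. Origin: the flat end of its tip; z runs along the tool from the tip to the handle end. The tip is 7 mm thick for its first 25 mm, then widens to the 16 mm handle (36 to 165 mm from the tip)
- carrier: carrier: a loose open black tray 60 x 170 x 60 mm (0.9 kg) with three pockets in a row along its own y and a small bar handle at each end (45 mm up, total length 200 mm). Origin: centre of its underside. Pocket centres at x = 0 and y = +55.3, 0, -55.3 mm; each pocket is 52 (x) x about 51 (y) mm, walls and floor 4 mm thick. Wide enough for one logger each
- fuse_box: fuse carrier 36 x 85 x 27 mm, bystander; origin at the centre of its underside
- beeper: black round beeper 57 x 74 x 24 mm, bystander; origin at the centre of its underside
- u_bracket: steel bracket 50 x 52 x 34 mm, bystander; origin at the centre of its underside
- logger_1: data logger that stands in well 1 of the dock (well 1 is at the lamp end, y = +93 mm; 4 at the other end), may be absent: a grey upright stick 26 (x) x 34 (y) x 110 mm, 0.15 kg, 38 mm of it showing above the dock, 1.5 mm play all round. Origin: centre of its foot; z up along it. In the middle of its top is a square recess 17 mm wide
- button_1 (a joint): spring button in the recess of logger 1, in m: 0 out, 0.005 fully pressed; fully in takes about 4 N, springs back when let go
- button_1_top (a point): centre of the top face of the button of logger 1 (13 mm across), 4 mm below the logger's top when out
- logger_2: data logger that stands in well 2 of the dock (well 1 is at the lamp end, y = +93 mm; 4 at the other end), may be absent: a grey upright stick 26 (x) x 34 (y) x 110 mm, 0.15 kg, 38 mm of it showing above the dock, 1.5 mm play all round. Origin: centre of its foot; z up along it. In the middle of its top is a square recess 17 mm wide
- button_2 (a joint): spring button in the recess of logger 2, in m: 0 out, 0.005 fully pressed; fully in takes about 4 N, springs back when let go
- button_2_top (a point): centre of the top face of the button of logger 2 (13 mm across), 4 mm below the logger's top when out
- logger_3: data logger that stands in well 3 of the dock (well 1 is at the lamp end, y = +93 mm; 4 at the other end), may be absent: a grey upright stick 26 (x) x 34 (y) x 110 mm, 0.15 kg, 38 mm of it showing above the dock, 1.5 mm play all round. Origin: centre of its foot; z up along it. In the middle of its top is a square recess 17 mm wide
- button_3 (a joint): spring button in the recess of logger 3, in m: 0 out, 0.005 fully pressed; fully in takes about 4 N, springs back when let go
- button_3_top (a point): centre of the top face of the button of logger 3 (13 mm across), 4 mm below the logger's top when out
- logger_4: data logger that stands in well 4 of the dock (well 1 is at the lamp end, y = +93 mm; 4 at the other end), may be absent: a grey upright stick 26 (x) x 34 (y) x 110 mm, 0.15 kg, 38 mm of it showing above the dock, 1.5 mm play all round. Origin: centre of its foot; z up along it. In the middle of its top is a square recess 17 mm wide
- button_4 (a joint): spring button in the recess of logger 4, in m: 0 out, 0.005 fully pressed; fully in takes about 4 N, springs back when let go
- button_4_top (a point): centre of the top face of the button of logger 4 (13 mm across), 4 mm below the logger's top when out

How it is judged:
By the outcome, as a careful person would: the job done as asked, in the order asked, and still so for the second after the job is handed in, with the robot touching nothing.
Of logger_1, logger_2, logger_3, logger_4 only 2 to 3 are there at a start; the rules pass over those that are not, and their reading is None.
At some moment in a run one of carrier may be knocked a few centimetres aside while the robot is not near it.
It also fails if it takes over 208 s, if anything falls off the work surface, if the arm or the gripper's body presses on something with over 40 N, if the wrist force passes 120 N, or if a joint passes its speed limit or range.

ROBOT

A 6-joint arm with a two-finger parallel gripper is mounted at the origin on a cart in front of the work surface, level with it; the furniture and walls round the work are solid. World frame = base frame: x ahead of the robot, y to its left, z up, the work surface at z = 0. Lengths are in m, angles in rad, forces in N, time in s.
With the tool pointing down it reaches from about 0.375 to 0.825 m from the base axis. Payload 5.5 kg.
Tool frame: the origin (TCP) lies midway between the tips of the shut fingers; the grasp point (between the pads) lies 19 mm behind it; z points along the fingers, y is the line along which they close (so a half turn about z gives the same grasp; the last joint's range is limited). The gripper opens to 85 mm and grips with 20 to 120 N. Pads are 22 mm wide; open, the fingers measure 114 mm over their backs; the gripper's body (76 mm by 85 mm) begins 54 mm behind the grasp point. The pads swing forward as they close: fully open they stand 13 mm farther back than shut.
Start: joints at [-1.174, 0.314, -0.047, 1.21, 0, 1.571], TCP at [0.232, -0.553, 0.231] pointing down, gripper open.
Joint ranges: [-2.67, 2.67], [-0.69, 1.73], [-1.03, 1.25], [-2.08, 2.16], [-1.42, 1.45], [-3.14, 3.14]. Speed limits (rad/s): [2.39, 2.39, 3.01, 3.14, 3.14, 3.14].

INTERFACE

Orientations are given as [roll, pitch, yaw] about the fixed x, y, z axes, in that order (R = Rz(yaw) Ry(pitch) Rx(roll)).
In Python, from rig import r gives the robot as it stands.
- The arm moves only by the tool step_arm, never from a script. Its argument "deltas" is one flat list of numbers, 6 for each row, row after row: the shift along the tool's x, y, z each as a share of 0.03 m, from -1 to 1, then the turn, a rotation vector about the tool's x, y, z each as a share of 8 degrees, from -1 to 1. In form: [tx, ty, tz, wx, wy, wz, tx, ty, tz, wx, wy, wz, ...]. A call has 1 to 8 rows; each row shifts and turns the commanded pose from where the row before left it, along the tool's axes as they then stand; what a row does not reach is not made up. A row lasts 1/10 s, in which the tool goes at most 50 mm and 8.59 degrees, less where a joint would pass 70% of its speed; a pose out of reach is approached as far as the arm can. A call with a number of a shift or a turn outside -1 to 1 is refused whole. A call with a gripper value outside its range is refused whole. "fingers" is the finger opening in mm, from 0 to 85.4, set as the call begins (left out, the last holds). The fingers move at their own pace and stop on an object; "newtons" is the grip in N (left out, the last holds). Time passes only in rows, so rows that do not move let the fingers close. It gives the time, the measured TCP pose, the force, the opening and the grip force at its end, in the units of the state.
- r.read_state(): the state, without advancing time (a new reading comes with each control period).
- r.grab_frame(name): name is "side" or "top"; returns the picture (400x640x3 uint8, blue, green, red); there is no depth.
- r.get_calibration(name): a dict with "camera_matrix" (3x3 intrinsics, pixels), "cam_to_world" (4x4, takes a point from camera to world coordinates). Camera axes: x right, y down, z forward; pixel columns grow to the right and rows downward; lengths in m; the calibration is good to about 2 mm. A picture is of the moment at which its call begins. get_calibration takes no time and is no camera call.
- r.close_job(): hands the job in; it is judged then, once.
The state is a dict: "t": time; "q": joint angles; "dq": joint speeds; "joint_torque": joint torques, N m; "tcp_pos": TCP position; "ee_rot": TCP orientation; "contact_force": force on the tool from outside, world axes, zero at the start; "wrist_torque": the same for the moment, N m; "grip_width": opening from 0.0 (shut) to 1.0 (fully open); "grasp_force": force on a finger pad.
Only numpy, scipy, OpenCV 4.12 (cv2) and the standard library are available. Lean on these libraries where they do the work, as an engineer would, in place of code of your own. Each camera call takes 0.05 s, during which the arm holds its last target. There are 200 camera calls.

## Working session

There is one attempt and no reset: what is moved stays moved. The work goes in short steps, Python scripts to look and compute and a tool call to move; the robot and the scene stay as the last step left them, time stands still between calls to the robot, and variables do not carry over. Pictures are saved under pics/ and viewed, at most 14 in all, crops included, and the job is handed in when it is done.

Besides the shell and the picture viewer there is one more tool, called in YAML: its name, and indented under it one key for each argument. step_arm: Moves the arm, as the interface text tells. Its arguments: {"type":"object","properties":{"deltas":{"type":"array"},"fingers":{"type":"number"},"newtons":{"type":"number"}},"required":["deltas"]}

```bash
ls; mkdir -p pics; python3 - <<'E'
from rig import r
import cv2,numpy as np
for n in("side","top"):
    cv2.imwrite(f"pics/{n}0.png",r.grab_frame(n)); c=r.get_calibration(n); print(n,np.round(c["camera_matrix"],1).tolist(),np.round(c["cam_to_world"],4).tolist())
print(r.read_state())
E
```

```text
pics
side [[395.8, 0.0, 316.1], [0.0, 395.8, 197.4], [0.0, 0.0, 1.0]] [[-0.9369, -0.2185, 0.273, 0.3324], [-0.3496, 0.5648, -0.7475, 0.7926], [0.0091, -0.7958, -0.6055, 0.6312], [0.0, 0.0, 0.0, 1.0]]
top [[510.7, 0.0, 320.7], [0.0, 510.7, 194.6], [0.0, 0.0, 1.0]] [[0.0239, -0.9939, 0.1079, 0.4283], [-0.9996, -0.0223, 0.0162, 0.1512], [-0.0137, -0.1083, -0.994, 1.1087], [0.0, 0.0, 0.0, 1.0]]
{'t': 0.1, 'q': array([-1.17399092e+00,  3.14158284e-01, -4.79699637e-02,  1.21018339e+00,
       -4.42149144e-05,  1.57076878e+00]), 'dq': array([ 0.00092253, -0.00126359,  0.00354749,  0.00090044,  0.00126577,
        0.00046058]), 'joint_torque': array([-6.04741217e-04, -5.40768671e+01,  3.40540195e+01,  1.11642288e-02,
        2.37916618e-05,  1.60906147e-06]), 'tcp_pos': array([ 0.2316744 , -0.55291698,  0.23052299]), 'ee_rot': array([-3.14007734e+00,  4.41731218e-05,  3.96833016e-01]), 'contact_force': array([0.58575753, 0.30406382, 0.07678868]), 'wrist_torque': array([-0.04571693,  0.04539403, -0.07022818]), 'grasp_force': 0.0, 'grip_width': 1.004066877743769}
```

View pics/side0.png

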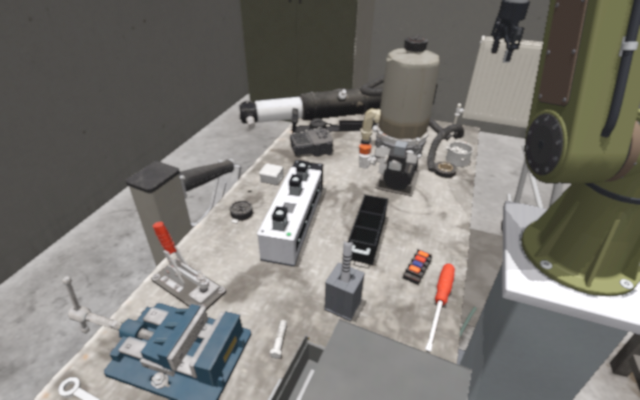

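View pics/top0.png

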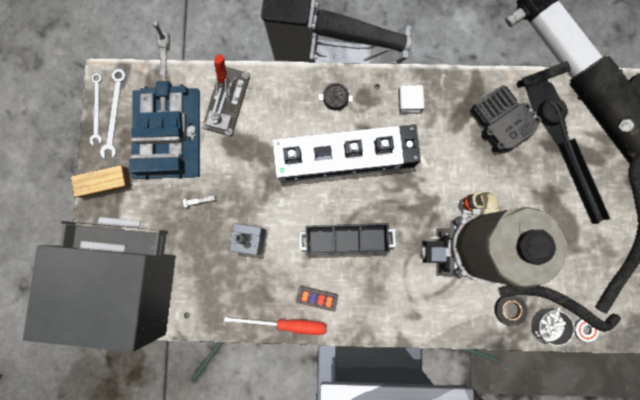

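The top view shows the dock from about (275,140) to (418,180), lamp at the left end (282,168). Loggers stand at (292,155), (353,147) and (385,144), so wells 1, 3 and 4, with well 2 empty. The carrier is at (347,240) and the rest with the stylus at (247,239).

```bash
cat > h.py <<'E'
from rig import r
import cv2,numpy as np
from scipy.spatial.transform import Rotation as R
def ray(n,u,v,z):
    c=r.get_calibration(n);K=np.array(c["camera_matrix"]);T=np.array(c["cam_to_world"])
    d=T[:3,:3]@np.linalg.solve(K,[u,v,1.]);p=T[:3,3];return p+d*(z-p[2])/d[2]
def proj(n,P):
    c=r.get_calibration(n);K=np.array(c["camera_matrix"]);T=np.array(c["cam_to_world"])
    q=K@(T[:3,:3].T@(np.array(P)-T[:3,3]));return q[:2]/q[2]
E
python3 - <<'E'
from h import *
a=cv2.imread("pics/top0.png");
cv2.imwrite("pics/c1.png",cv2.resize(a[120:185,265:425],None,fx=5,fy=5,interpolation=cv2.INTER_CUBIC))
cv2.imwrite("pics/c2.png",cv2.resize(a[215:265,225:405],None,fx=4.4,fy=4.4,interpolation=cv2.INTER_CUBIC))
hsv=cv2.cvtColor(a,cv2.COLOR_BGR2HSV)
m=((hsv[...,2]>205)&(hsv[...,1]<40)).astype(np.uint8)
m[:, :268]=0;m[:,425:]=0;m[:125]=0;m[190:]=0
m=cv2.morphologyEx(m,cv2.MORPH_CLOSE,np.ones((15,15)))
c=max(cv2.findContours(m,0,2)[0],key=cv2.contourArea);b=cv2.boxPoints(cv2.minAreaRect(c));print(b)
for p in b:print(ray("top",*p,.08).round(4))
E
```

```text
[[268. 125.]
 [424. 125.]
 [424. 189.]
 [268. 189.]]
[0.6817 0.2799 0.08  ]
[ 0.6882 -0.0405  0.08  ]
[ 0.556  -0.0407  0.08  ]
[0.549  0.2753 0.08  ]
```

View pics/c1.png

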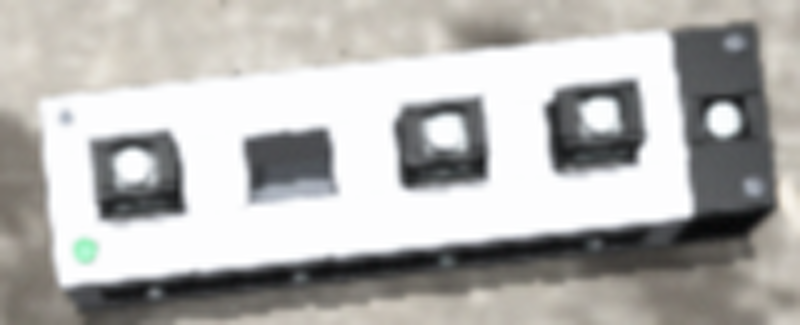

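View pics/c2.png

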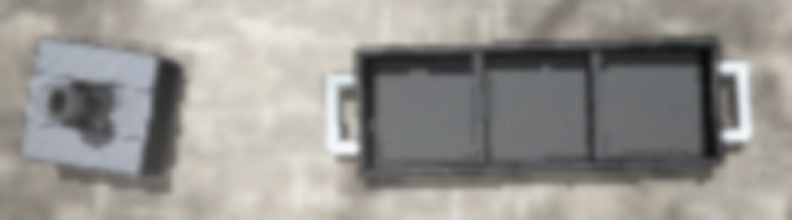

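Crop 1 shows white button discs at crop (131,166), (444,132) and (602,116), and the reset button at (723,120). Crop 2 shows the stylus end at (62,100), the rest's top corners near (40,38), (160,58), (145,178) and (22,155), and the carrier rim from (357,50) to (720,165).

```bash
python3 - <<'E'
from h import *
a=cv2.imread("pics/top0.png");g=a.min(2).astype(float)
def C1(x,y):return 265+(x+.5)/5-.5,120+(y+.5)/5-.5
def C2(x,y):return 225+(x+.5)/4.4-.5,215+(y+.5)/4.4-.5
P={}
for n,c,z in(("1",(131,166),.114),("3",(444,132),.114),("4",(602,116),.114),("R",(723,120),.076)):
    u,v=C1(*c);i,j=int(round(v)),int(round(u));w=g[i-3:i+4,j-3:j+4];w=np.clip(w-120,0,None)
    I,J=np.mgrid[i-3:i+4,j-3:j+4];uu,vv=(w*J).sum()/w.sum(),(w*I).sum()/w.sum()
    P[n]=ray("top",uu,vv,z);print(n,round(u,1),round(v,1),round(uu,1),round(vv,1),P[n].round(4))
print("dock corners")
D=[ray("top",*C1(*c),.08) for c in((40,100),(755,25),(775,205),(65,285))]
print(np.round(D,4))
print("well2",ray("top",*C1(289,163),.08).round(4))
print("carrier");D=np.array([ray("top",*C2(*c),.06) for c in((357,50),(718,40),(720,165),(360,175))]);print(D.round(4),D.mean(0))
print("rest");D=np.array([ray("top",*C2(*c),.083) for c in((40,38),(160,58),(145,178),(22,155))]);print(D.round(4),D.mean(0))
print("stylus end",ray("top",*C2(62,100),.172).round(4))
for p in ([.475,.31,0.083],):print(proj("side",p))
b=cv2.imread("pics/side0.png")
cv2.imwrite("pics/c3.png",cv2.resize(b[150:330,240:440],None,fx=3.3,fy=3.3,interpolation=cv2.INTER_CUBIC))
E
```

```text
1 290.8 152.8 291.0 152.9 [0.6179 0.2281 0.114 ]
3 353.4 146.0 353.3 145.9 [0.6345 0.1053 0.114 ]
4 385.0 142.8 384.8 142.7 [0.6423 0.0431 0.114 ]
R 409.2 143.6 409.2 143.6 [ 0.6497 -0.0109  0.076 ]
dock corners
[[ 0.6513  0.2694  0.08  ]
 [ 0.6887 -0.0233  0.08  ]
 [ 0.614  -0.0317  0.08  ]
 [ 0.5748  0.2566  0.08  ]]
well2 [0.6272 0.1665 0.08  ]
carrier
[[0.4766 0.1974 0.06  ]
 [0.4852 0.0294 0.06  ]
 [0.4274 0.0279 0.06  ]
 [0.4188 0.1944 0.06  ]] [0.45198952 0.11226442 0.06      ]
rest
[[0.4777 0.3416 0.083 ]
 [0.4698 0.2863 0.083 ]
 [0.4153 0.2911 0.083 ]
 [0.4243 0.3475 0.083 ]] [0.44676875 0.31662001 0.083     ]
stylus end [0.4478 0.3148 0.172 ]
[332.40701167 269.11922415]
```

View pics/c3.png

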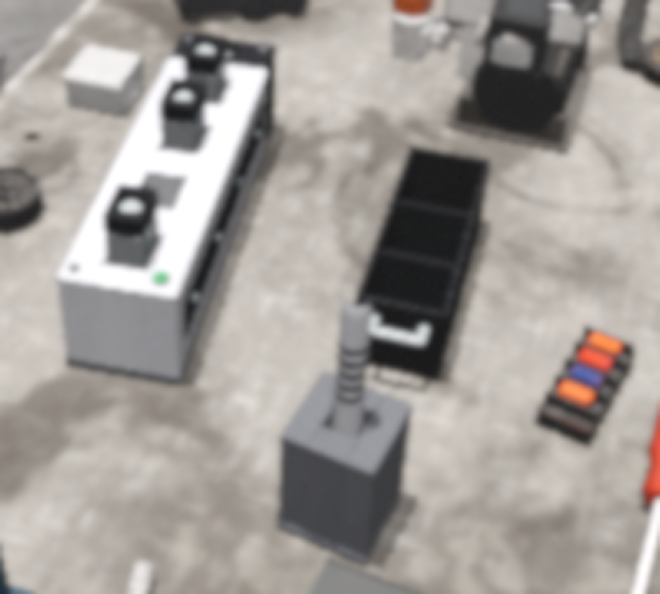

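The side crop shows the stylus nearly upright, with its end at crop (355,310) and entering the rest at (348,420). Next I raise the arm to clear the power pack and arc over it, with tool x as the tangent.

step_arm:
  deltas: [0, 0, -1, 0, 0, 0, 0, 0, -1, 0, 0, 0, 0, 0, -1, 0, 0, 0, 0, 0, -1, 0, 0, 0, 0, 0, -1, 0, 0, 0, 0, 0, -1, 0, 0, 0, 0, 0, -1, 0, 0, 0, 0, 0, -1, 0, 0, 0]
  fingers: 50

```text
t: 0.9
tcp_pos: [0.2318, -0.5531, 0.4722]
ee_rot: [-3.141, -0.0, 0.397]
contact_force: [-0.4, -0.3, 0.3]
grip_width: 0.582
grasp_force: 0.0
```

step_arm:
  deltas: [0, 0, -1, 0, 0, 0, 1, 0, 0, 0, 0, -0.358, 1, 0, 0, 0, 0, -0.358, 1, 0, 0, 0, 0, -0.358, 1, 0, 0, 0, 0, -0.358, 1, 0, 0, 0, 0, -0.358, 1, 0, 0, 0, 0, -0.358, 1, 0, 0, 0, 0, -0.358]

```text
t: 1.7
tcp_pos: [0.4114, -0.444, 0.5006]
ee_rot: [-3.14, -0.0, 0.749]
contact_force: [0.2, -0.3, -0.5]
grip_width: 0.582
grasp_force: 0.0
```

```bash
python3 - <<'E'
from h import *
def tri(a,b):
    A=[];B=[]
    for n,(u,v) in(("top",a),("side",b)):
        c=r.get_calibration(n);p=np.array(c["cam_to_world"])[:3,3];d=ray(n,u,v,0)-p;d/=np.linalg.norm(d);M=np.eye(3)-np.outer(d,d);A.append(M);B.append(M@p)
    return np.linalg.solve(sum(A),sum(B))
C3=lambda x,y:(240+(x+.5)/3.3-.5,150+(y+.5)/3.3-.5)
C2=lambda x,y:(225+(x+.5)/4.4-.5,215+(y+.5)/4.4-.5)
print("end",tri(C2(62,100),C3(356,311)))
print("side end at .172",ray("side",*C3(356,311),.172),"entry",ray("side",*C3(349,420),.083), ray("side",*C3(349,430),.083))
print("rest corners side",[ray("side",*C3(*p),.083).round(4) for p in((282,438),(330,375),(410,405),(370,472))])
for z in(.083,.172):
  print(proj("side",[.4468,.3166,z]))
print(r.read_state()["q"],r.read_state()["tcp_pos"])
E
```

```text
end [0.44828985 0.31651856 0.16238712]
side end at .172 [0.44619563 0.32631685 0.172     ] entry [0.4469757  0.31946694 0.083     ] [0.44488016 0.32628218 0.083     ]
rest corners side [array([0.4771, 0.3446, 0.083 ]), array([0.4669, 0.2913, 0.083 ]), array([0.4185, 0.2969, 0.083 ]), array([0.4261, 0.3498, 0.083 ])]
[345.96606594 275.82231481]
[348.86397056 240.03035643]
[-8.23558946e-01  4.08171306e-01  7.06974252e-01  1.87071337e+00
  9.57763783e-06  1.56932897e+00] [ 0.4113615  -0.44401469  0.50062222]
```

step_arm:
  deltas: [1, 0, 0, 0, 0, -0.358, 1, 0, 0, 0, 0, -0.358, 1, 0, 0, 0, 0, -0.358, 1, 0, 0, 0, 0, -0.358, 1, 0, 0, 0, 0, -0.358, 1, 0, 0, 0, 0, -0.358, 1, 0, 0, 0, 0, -0.358, 1, 0, 0, 0, 0, -0.358]

```text
t: 2.5
tcp_pos: [0.5551, -0.2537, 0.5006]
ee_rot: [-3.14, -0.0, 1.149]
contact_force: [-0.5, -0.2, 0.5]
grip_width: 0.586
grasp_force: 0.0
```

step_arm:
  deltas: [1, 0, 0, 0, 0, -0.358, 1, 0, 0, 0, 0, -0.358, 1, 0, 0, 0, 0, -0.358, 1, 0, 0, 0, 0, -0.358, 1, 0, 0, 0, 0, -0.358, 1, 0, 0, 0, 0, -0.358, 1, 0, 0, 0, 0, -0.358, 1, 0, 0, 0, 0, -0.358]

```text
t: 3.3
tcp_pos: [0.6135, -0.0225, 0.5006]
ee_rot: [-3.14, 0.0, 1.548]
contact_force: [-0.6, 0.5, 0.6]
grip_width: 0.586
grasp_force: 0.0
```

step_arm:
  deltas: [1, 0, 0, 0, 0, -0.358, 1, 0, 0, 0, 0, -0.358, 1, 0, 0, 0, 0, -0.358, 1, 0, 0, 0, 0, -0.358, 1, 0, 0, 0, 0, -0.358, 1, 0, 0, 0, 0, -0.358, 1, 0, 0, 0, 0, -0.358, 1, 0, 0, 0, 0, -0.358]

```text
t: 4.1
tcp_pos: [0.5772, 0.2131, 0.5006]
ee_rot: [-3.14, 0.0, 1.948]
contact_force: [0.3, -0.0, -0.4]
grip_width: 0.589
grasp_force: 0.0
```

step_arm:
  deltas: [1, 0, 0, 0, 0, -0.358, 1, 0, 0, 0, 0, -0.358, 1, 0, 0, 0, 0, -0.358, 1, 0, 0, 0, 0, -0.358]

```text
t: 4.5
tcp_pos: [0.5248, 0.321, 0.5006]
ee_rot: [-3.14, -0.0, 2.148]
contact_force: [-0.1, 0.2, 0.3]
grip_width: 0.587
grasp_force: 0.0
```

```bash
cat >> h.py <<'E'
def go(P,yaw=None):
    "rows (units) of straight move to P in tool axes, using the measured pose; total turn about tool z"
    s=r.read_state();M=R.from_euler("xyz",s["ee_rot"])
    d=M.inv().apply(np.array(P)-s["tcp_pos"])/.03
    print("t",round(s["t"],1),"tcp",s["tcp_pos"].round(4),"rpy",s["ee_rot"].round(4),"total units",d.round(3),"turn z units",None if yaw is None else round(np.rad2deg(-(yaw-s["ee_rot"][2]))/8,3))
E
python3 -c "
from h import *
go([.447,.3175,.114],2.19)"
```

```text
t 4.5 tcp [0.5248 0.321  0.5006] rpy [-3.1405 -0.      2.1484] total units [ 1.319 -2.221 12.89 ] turn z units -0.298
```

step_arm:
  deltas: [0.44, -0.74, 0, 0, 0, 0, 0.44, -0.74, 0, 0, 0, 0, 0.44, -0.74, 0, 0, 0, 0, 0, 0, 1, 0, 0, 0, 0, 0, 1, 0, 0, 0, 0, 0, 1, 0, 0, 0, 0, 0, 1, 0, 0, 0, 0, 0, 1, 0, 0, 0]

```text
t: 5.3
tcp_pos: [0.4475, 0.3166, 0.3498]
ee_rot: [-3.141, 0.0, 2.146]
contact_force: [1.2, 0.3, 0.3]
grip_width: 0.58
grasp_force: 0.0
```

step_arm:
  deltas: [0, 0, 1, 0, 0, 0, 0, 0, 1, 0, 0, 0, 0, 0, 1, 0, 0, 0, 0, 0, 1, 0, 0, 0, 0, 0, 0, 0, 0, 0]

```text
t: 5.8
tcp_pos: [0.4453, 0.315, 0.227]
ee_rot: [-3.134, 0.0, 2.146]
contact_force: [-0.5, 0.1, -0.5]
grip_width: 0.587
grasp_force: 0.0
```

```bash
python3 -c "
from h import *
go([.447,.3175,.114])
b=r.grab_frame('side')
cv2.imwrite('pics/c4.png',cv2.resize(b[150:330,240:440],None,fx=3.3,fy=3.3,interpolation=cv2.INTER_CUBIC))
"
```

```text
t 5.8 tcp [0.4453 0.315  0.227 ] rpy [-3.1335e+00  3.0000e-04  2.1463e+00] total units [0.042 0.122 3.764] turn z units None
```

View pics/c4.png

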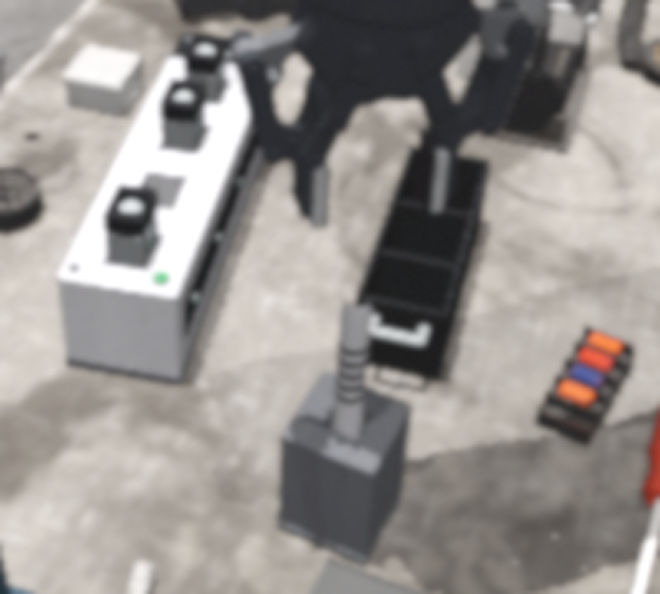

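The stylus stands between the open fingers (tips at about (315,215) and (440,205), stylus at 352). I descend and grip.

step_arm:
  deltas: [0, 0.1, 0.75, 0, 0, 0, 0, 0, 0.75, 0, 0, 0, 0, 0, 0.75, 0, 0, 0, 0, 0, 0.75, 0, 0, 0, 0, 0, 0.75, 0, 0, 0, 0, 0, 0, 0, 0, 0]

```text
t: 6.45
tcp_pos: [0.4497, 0.3179, 0.1179]
ee_rot: [-3.139, 0.0, 2.146]
contact_force: [-0.5, -0.2, -0.2]
grip_width: 0.58
grasp_force: 0.0
```

step_arm:
  deltas: [0, 0, 0, 0, 0, 0, 0, 0, 0, 0, 0, 0, 0, 0, 0, 0, 0, 0, 0, 0, 0, 0, 0, 0, 0, 0, 0, 0, 0, 0, 0, 0, 0, 0, 0, 0]
  fingers: 0
  newtons: 60

```text
t: 7.05
tcp_pos: [0.4509, 0.3188, 0.1209]
ee_rot: [3.14, -0.0, 2.146]
contact_force: [-2.4, -1.6, 7.6]
grip_width: 0.171
grasp_force: 58.1
```

```bash
python3 -c "
from h import *
s=r.read_state();print({k:np.round(s[k],3) for k in s})"
```

```text
{'t': np.float64(7.05), 'q': array([ 0.615,  0.293, -0.337,  0.939,  0.   ,  1.611]), 'dq': array([-0.001, -0.   ,  0.002, -0.   ,  0.001, -0.001]), 'joint_torque': array([-5.9000e-02, -4.6490e+01,  3.0289e+01, -1.5850e+00, -5.1000e-02,
        2.0000e-03]), 'tcp_pos': array([0.451, 0.319, 0.121]), 'ee_rot': array([ 3.14 , -0.   ,  2.146]), 'contact_force': array([-2.401, -1.571,  7.552]), 'wrist_torque': array([-0.53 ,  0.802,  0.015]), 'grasp_force': np.float64(58.128), 'grip_width': np.float64(0.171)}
```

step_arm:
  deltas: [0, 0, -0.4, 0, 0, 0, 0, 0, -0.8, 0, 0, 0, 0, 0, -0.9, 0, 0, 0, 0, 0, -0.9, 0, 0, 0, 0, 0, -0.9, 0, 0, 0, 0, 0, -0.9, 0, 0, 0, 0, 0, -0.6, 0, 0, 0, 0, 0, 0, 0, 0, 0]

```text
t: 7.85
tcp_pos: [0.452, 0.3195, 0.285]
ee_rot: [3.135, -0.0, 2.146]
contact_force: [-0.2, 0.5, -0.9]
grip_width: 0.17
grasp_force: 58.7
```

```bash
python3 -c "
from h import *
go([.618,.228,.25])
s=r.read_state();T=s['tcp_pos'];print(proj('side',T),proj('side',T-[0,0,.115]),proj('top',T-[0,0,.115]))
u,v=proj('side',T-[0,0,.06]).astype(int);print(u,v)
b=r.grab_frame('side')
cv2.imwrite('pics/c5.png',cv2.resize(b[v-60:v+60,u-80:u+80],None,fx=5,fy=5,interpolation=cv2.INTER_CUBIC))
"
```

```text
t 7.8 tcp [0.452  0.3195 0.285 ] rpy [ 3.1349e+00 -2.0000e-04  2.1463e+00] total units [-5.571  2.972  1.186] turn z units None
[349.40479284 185.59519369] [345.30292866 241.25390475] [236.40103647 234.99764779]
347 216
```

View pics/c5.png

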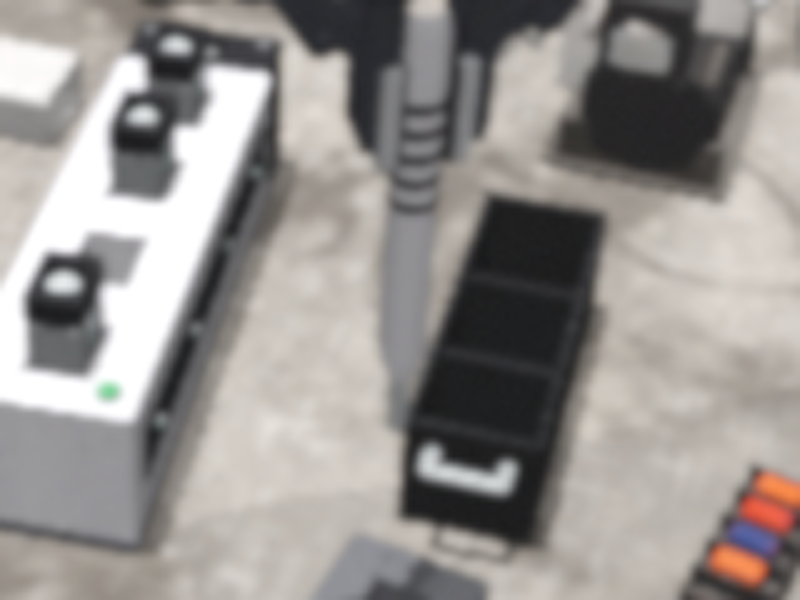

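The stylus hangs nearly vertical, tip at crop (398,428), which agrees with the prediction to within a pixel. I move it above logger 1.

step_arm:
  deltas: [-0.8, 0.42, 0, 0, 0, 0, -0.8, 0.42, 0, 0, 0, 0, -0.8, 0.42, 0.1, 0, 0, 0, -0.8, 0.42, 0.1, 0, 0, 0, -0.8, 0.42, 0.1, 0, 0, 0, -0.8, 0.42, 0.1, 0, 0, 0, -0.77, 0.45, 0.2, 0, 0, 0, 0, 0, 0.3, 0, 0, 0]

```text
t: 8.7
tcp_pos: [0.6182, 0.2249, 0.2519]
ee_rot: [-3.141, 0.001, 2.143]
contact_force: [-0.3, 0.7, -1.0]
grip_width: 0.173
grasp_force: 58.7
```

step_arm:
  deltas: [0, 0, 0, 0, 0, 0, 0, 0, 0, 0, 0, 0]

```text
t: 8.9
tcp_pos: [0.6149, 0.2269, 0.2529]
ee_rot: [-3.14, -0.001, 2.147]
contact_force: [0.0, -0.2, -0.6]
grip_width: 0.17
grasp_force: 58.6
```

```bash
python3 -c "
from h import *
go([.618,.228,.222])
s=r.read_state();T=s['tcp_pos'];p=proj('side',T-[0,0,.113]);print(p,proj('side',[.6179,.2281,.114]))
u,v=p.astype(int);print(u,v)
b=r.grab_frame('side')
cv2.imwrite('pics/c6.png',cv2.resize(b[v-40:v+40,u-50:u+50],None,fx=8,fy=7.5,interpolation=cv2.INTER_CUBIC))
"
```

```text
t 8.9 tcp [0.6149 0.2269 0.2529] rpy [-3.1395e+00 -8.0000e-04  2.1469e+00] total units [-0.028  0.108  1.03 ] turn z units None
[280.68328857 202.2702814 ] [279.68269366 212.21466306]
280 202
```

View pics/c6.png

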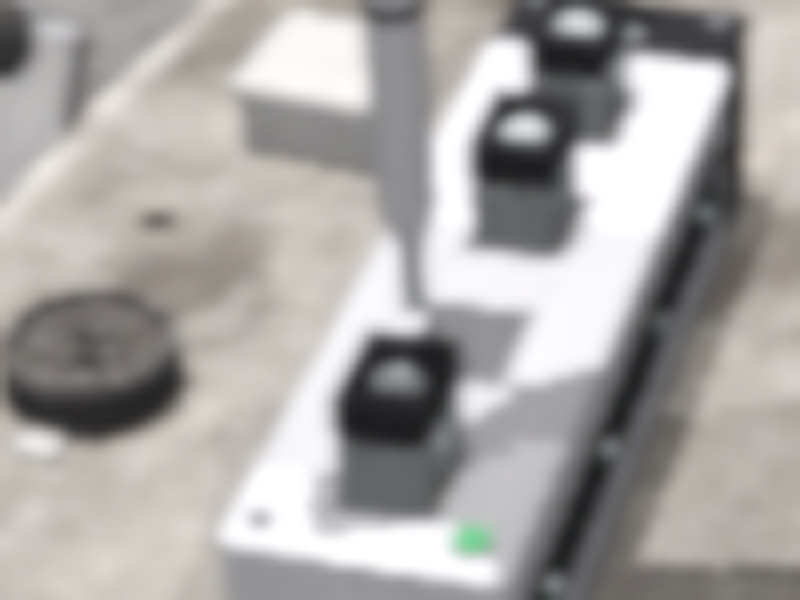

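The tip is at crop (418,305) and the button at (397,382). Compared with the projections, the tip sits about 2.5 mm to the right in the image, so I correct that and descend to just above the button.

step_arm:
  deltas: [-0.04, 0.19, 0, 0, 0, 0, 0, 0, 0.35, 0, 0, 0, 0, 0, 0.3, 0, 0, 0, 0, 0, 0, 0, 0, 0, 0, 0, 0, 0, 0, 0]

```text
t: 9.45
tcp_pos: [0.6211, 0.2287, 0.2336]
ee_rot: [-3.14, -0.0, 2.146]
contact_force: [0.0, -0.2, -0.7]
grip_width: 0.173
grasp_force: 58.7
```

```bash
python3 -c "
from h import *
go([.6205,.229,.219])
s=r.read_state();T=s['tcp_pos'];p=proj('side',T-[0,0,.113]);print(p)
b=r.grab_frame('side');v,u=210,280
cv2.imwrite('pics/c7.png',cv2.resize(b[v-40:v+40,u-50:u+50],None,fx=8,fy=7.5,interpolation=cv2.INTER_CUBIC))
"
```

```text
t 9.4 tcp [0.6211 0.2287 0.2336] rpy [-3.1403e+00 -3.0000e-04  2.1464e+00] total units [ 0.017 -0.01   0.488] turn z units None
[277.99298803 209.53701971]
```

View pics/c7.png

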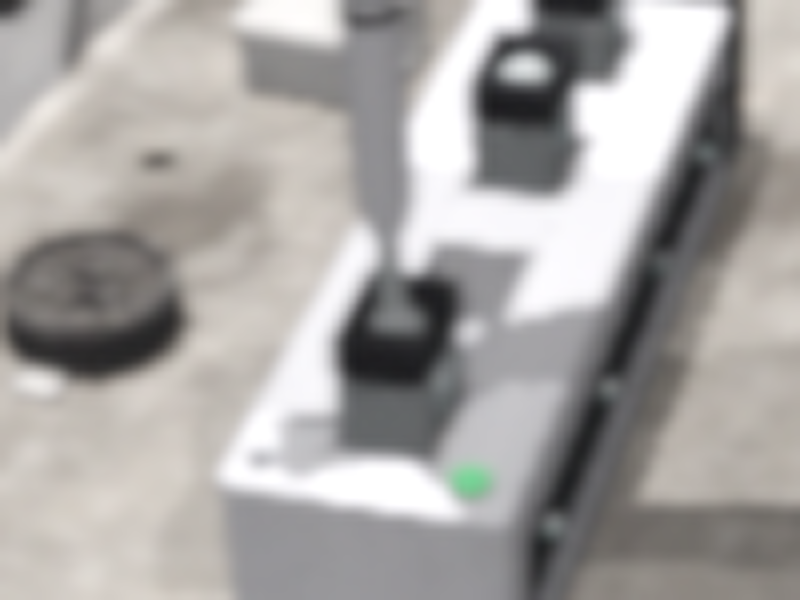

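The tip at (393,310) is right over button 1 at (397,318). Pressing.

step_arm:
  deltas: [0, 0, 0.15, 0, 0, 0, 0, 0, 0.15, 0, 0, 0, 0, 0, 0.16, 0, 0, 0, 0, 0, 0.16, 0, 0, 0, 0, 0, 0, 0, 0, 0]

```text
t: 10.0
tcp_pos: [0.6241, 0.2296, 0.2213]
ee_rot: [3.133, 0.002, 2.146]
contact_force: [-3.0, -0.4, 23.7]
grip_width: 0.175
grasp_force: 61.9
```

step_arm:
  deltas: [0, 0, -0.05, 0, 0, 0, 0, 0, 0, 0, 0, 0, 0, 0, 0, 0, 0, 0, 0, 0, 0, 0, 0, 0, 0, 0, 0, 0, 0, 0, 0, 0, 0, 0, 0, 0, 0, 0, 0, 0, 0, 0]

```text
t: 10.7
tcp_pos: [0.6238, 0.2295, 0.2216]
ee_rot: [3.134, 0.002, 2.146]
contact_force: [-1.3, -1.4, 18.6]
grip_width: 0.172
grasp_force: 60.8
```

step_arm:
  deltas: [0, 0, 0, 0, 0, 0, 0, 0, 0, 0, 0, 0, 0, 0, 0, 0, 0, 0, 0, 0, 0, 0, 0, 0]

```text
t: 11.1
tcp_pos: [0.6238, 0.2295, 0.2215]
ee_rot: [3.134, 0.002, 2.146]
contact_force: [-1.0, -1.2, 18.6]
grip_width: 0.174
grasp_force: 60.8
```

```bash
python3 -c "
from h import *
go([.6345,.1053,.25])
s=r.read_state();T=s['tcp_pos'];p=proj('side',T-[0,0,.113]);print(p)
b=r.grab_frame('side');v,u=210,280
cv2.imwrite('pics/c8.png',cv2.resize(b[v-40:v+40,u-50:u+50],None,fx=8,fy=7.5,interpolation=cv2.INTER_CUBIC))
"
```

```text
t 11.1 tcp [0.6238 0.2295 0.2215] rpy [3.1344e+00 1.9000e-03 2.1462e+00] total units [-3.669 -1.945 -0.956] turn z units None
[276.93762914 214.00377218]
```

View pics/c8.png

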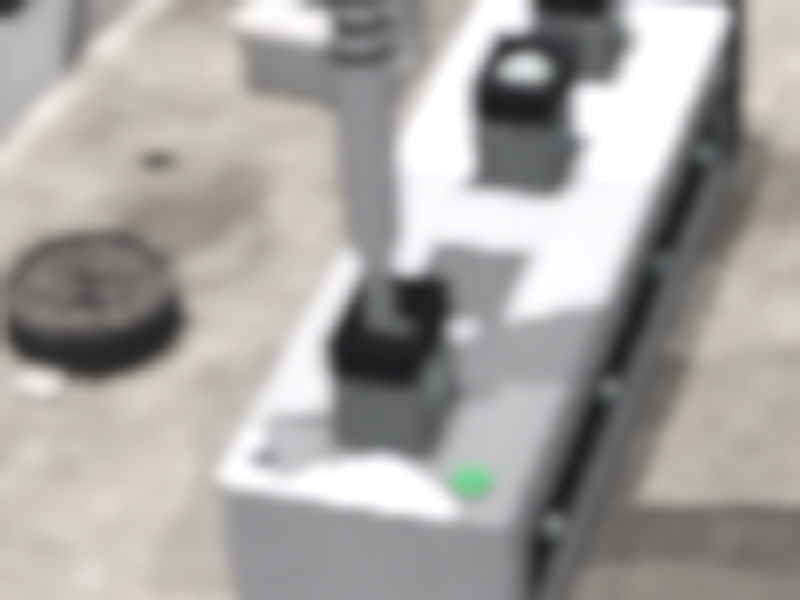

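Button 1 is pressed: tip inside the recess at (380,322), and TCP height 0.2215 matches full depth. I lift and go on to logger 3.

step_arm:
  deltas: [0, 0, -0.3, 0, 0, 0, 0, 0, -0.6, 0, 0, 0, 0, 0, -0.3, 0, 0, 0, -0.92, -0.46, 0, 0, 0, 0, -0.92, -0.46, 0, 0, 0, 0, -0.92, -0.46, 0, 0, 0, 0, -0.92, -0.46, 0, 0, 0, 0, 0, 0, 0, 0, 0, 0]

```text
t: 11.95
tcp_pos: [0.6356, 0.1026, 0.2528]
ee_rot: [-3.14, 0.001, 2.142]
contact_force: [-0.4, 0.8, -0.8]
grip_width: 0.172
grasp_force: 58.7
```

step_arm:
  deltas: [0, 0, 0, 0, 0, 0, 0, 0, 0, 0, 0, 0]

```text
t: 12.15
tcp_pos: [0.6352, 0.1069, 0.2529]
ee_rot: [-3.141, -0.001, 2.147]
contact_force: [-0.5, 1.5, -1.2]
grip_width: 0.172
grasp_force: 58.7
```

```bash
python3 -c "
from h import *
go([.637,.106,.2336])
s=r.read_state();T=s['tcp_pos'];p=proj('side',T-[0,0,.113]);q=proj('side',[.6345,.1053,.114]);print(p,q)
b=r.grab_frame('side');u,v=q.astype(int);print(u,v)
cv2.imwrite('pics/c9.png',cv2.resize(b[v-40:v+40,u-50:u+50],None,fx=8,fy=7.5,interpolation=cv2.INTER_CUBIC))
"
```

```text
t 12.2 tcp [0.6352 0.1069 0.2529] rpy [-3.1414e+00 -6.0000e-04  2.1469e+00] total units [-0.058  0.033  0.644] turn z units None
[294.62137955 169.7309656 ] [295.45726182 178.88337843]
295 178
```

View pics/c9.png

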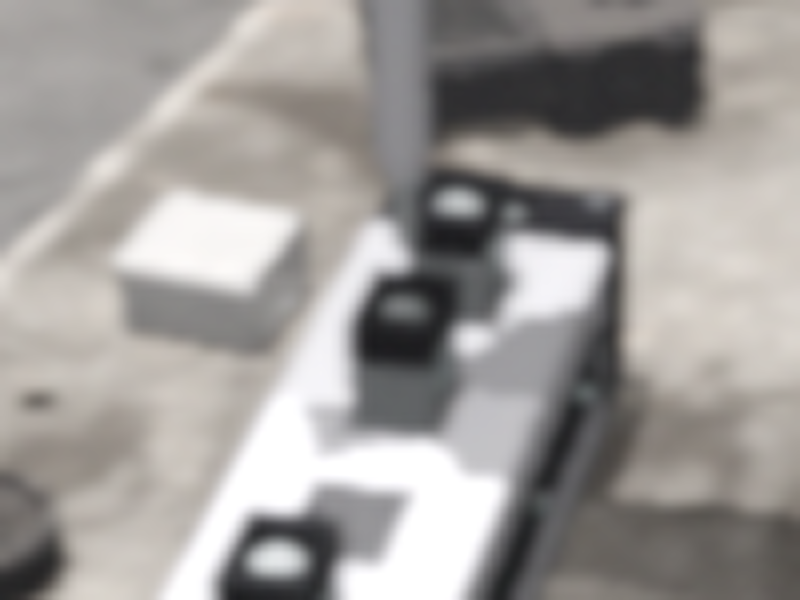

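The tip at (407,245) is above button 3 at (405,310), so I only shift about 1 mm and press.

step_arm:
  deltas: [0, 0.04, 0.3, 0, 0, 0, 0, 0, 0.3, 0, 0, 0, 0, 0, 0.2, 0, 0, 0, 0, 0, 0.15, 0, 0, 0, 0, 0, 0.14, 0, 0, 0, 0, 0, 0.12, 0, 0, 0, 0, 0, 0, 0, 0, 0]

```text
t: 12.9
tcp_pos: [0.6382, 0.1072, 0.2215]
ee_rot: [3.135, 0.003, 2.146]
contact_force: [-2.9, -0.6, 20.7]
grip_width: 0.172
grasp_force: 61.6
```

step_arm:
  deltas: [0, 0, 0, 0, 0, 0, 0, 0, 0, 0, 0, 0, 0, 0, 0, 0, 0, 0, 0, 0, 0, 0, 0, 0, 0, 0, 0, 0, 0, 0, 0, 0, 0, 0, 0, 0, 0, 0, 0, 0, 0, 0, 0, 0, 0, 0, 0, 0]

```text
t: 13.7
tcp_pos: [0.6381, 0.1072, 0.2215]
ee_rot: [3.135, 0.002, 2.146]
contact_force: [-3.6, -0.8, 21.2]
grip_width: 0.172
grasp_force: 61.6
```

step_arm:
  deltas: [0, 0, 0, 0, 0, 0, 0, 0, 0, 0, 0, 0, 0, 0, 0, 0, 0, 0]

```text
t: 14.0
tcp_pos: [0.6382, 0.1072, 0.2215]
ee_rot: [3.135, 0.003, 2.146]
contact_force: [-3.3, -0.7, 20.1]
grip_width: 0.176
grasp_force: 61.6
```

step_arm:
  deltas: [0, 0, -0.3, 0, 0, 0, 0, 0, -0.6, 0, 0, 0, 0, 0, -0.31, 0, 0, 0, -0.63, -0.3, 0, 0, 0, 0, -0.63, -0.3, 0, 0, 0, 0, -0.62, -0.31, 0, 0, 0, 0, 0, 0, 0, 0, 0, 0, 0, 0, 0, 0, 0, 0]

```text
t: 14.8
tcp_pos: [0.6441, 0.0445, 0.2529]
ee_rot: [-3.141, -0.001, 2.145]
contact_force: [-0.1, 0.1, -1.1]
grip_width: 0.171
grasp_force: 58.7
```

```bash
python3 -c "
from h import *
go([.644,.0445,.2165])"
```

```text
t 14.8 tcp [0.6441 0.0445 0.2529] rpy [-3.1415e+00 -6.0000e-04  2.1454e+00] total units [ 0.002 -0.003  1.212] turn z units None
```

step_arm:
  deltas: [0, 0, 0.3, 0, 0, 0, 0, 0, 0.3, 0, 0, 0, 0, 0, 0.2, 0, 0, 0, 0, 0, 0.15, 0, 0, 0, 0, 0, 0.14, 0, 0, 0, 0, 0, 0.12, 0, 0, 0, 0, 0, 0, 0, 0, 0]

```text
t: 15.5
tcp_pos: [0.646, 0.045, 0.2215]
ee_rot: [3.136, 0.003, 2.147]
contact_force: [-3.7, -1.2, 20.4]
grip_width: 0.17
grasp_force: 61.6
```

step_arm:
  deltas: [0, 0, 0, 0, 0, 0, 0, 0, 0, 0, 0, 0, 0, 0, 0, 0, 0, 0, 0, 0, 0, 0, 0, 0, 0, 0, 0, 0, 0, 0, 0, 0, 0, 0, 0, 0, 0, 0, 0, 0, 0, 0, 0, 0, 0, 0, 0, 0]

```text
t: 16.3
tcp_pos: [0.646, 0.0451, 0.2215]
ee_rot: [3.135, 0.003, 2.147]
contact_force: [-3.3, 0.4, 20.4]
grip_width: 0.175
grasp_force: 61.5
```

step_arm:
  deltas: [0, 0, 0, 0, 0, 0, 0, 0, 0, 0, 0, 0, 0, 0, 0, 0, 0, 0]

```text
t: 16.6
tcp_pos: [0.646, 0.0451, 0.2215]
ee_rot: [3.135, 0.003, 2.147]
contact_force: [-3.3, -0.1, 19.9]
grip_width: 0.17
grasp_force: 61.5
```

step_arm:
  deltas: [0, 0, -0.3, 0, 0, 0, 0, 0, -0.6, 0, 0, 0, 0, 0, -0.9, 0, 0, 0, 0.8, -0.03, -0.2, 0, 0, 0, 0.95, -0.04, 0, 0, 0, 0, 0.95, -0.04, 0, 0, 0, 0, 0.95, -0.04, 0, 0, 0, 0, 0.95, -0.04, 0, 0, 0, 0]

```text
t: 17.4
tcp_pos: [0.5635, 0.1582, 0.2767]
ee_rot: [-3.141, -0.0, 2.146]
contact_force: [-0.5, -0.2, -1.3]
grip_width: 0.175
grasp_force: 58.7
```

step_arm:
  deltas: [0.95, -0.04, 0, 0, 0, 0, 0.95, -0.04, 0, 0, 0, 0, 0.95, -0.04, 0, 0, 0, 0, 0.95, -0.04, 0, 0, 0, 0, 0.95, -0.04, 0, 0, 0, 0, 0.95, -0.04, 0, 0, 0, 0, 0.87, 0, 0, 0, 0, 0, 0, 0, 0, 0, 0, 0]

```text
t: 18.2
tcp_pos: [0.4493, 0.321, 0.2768]
ee_rot: [-3.142, -0.001, 2.15]
contact_force: [0.8, -0.6, -0.5]
grip_width: 0.176
grasp_force: 58.7
```

step_arm:
  deltas: [0, 0, 0, 0, 0, 0, 0, 0, 0, 0, 0, 0]

```text
t: 18.4
tcp_pos: [0.4513, 0.3182, 0.2768]
ee_rot: [-3.141, 0.0, 2.146]
contact_force: [-0.1, 0.6, -0.3]
grip_width: 0.168
grasp_force: 58.7
```

```bash
python3 -c "
from h import *
go([.4509,.3188,.123])
s=r.read_state();T=s['tcp_pos'];p=proj('side',T-[0,0,.113]);q=proj('side',[.447,.318,.083]);print(p,q)
b=r.grab_frame('side');u,v=q.astype(int);v-=15;print(u,v)
cv2.imwrite('pics/c10.png',cv2.resize(b[v-40:v+40,u-50:u+50],None,fx=8,fy=7.5,interpolation=cv2.INTER_CUBIC))
"
```

```text
t 18.4 tcp [0.4513 0.3182 0.2768] rpy [-3.1415e+00  5.0000e-04  2.1458e+00] total units [ 2.500e-02 -1.000e-03  5.127e+00] turn z units None
[345.7499959  243.52664039] [345.63422574 276.34243041]
345 261
```

View pics/c10.png

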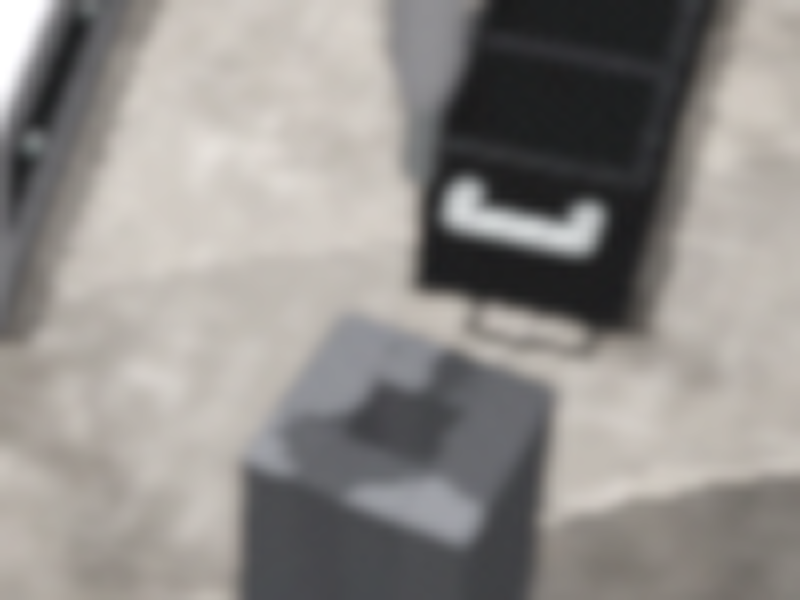

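The tip is at (415,180) and the hole centre at (407,420). Projected straight down, the tip would land about 2 mm left of the hole, so I shift and then insert.

step_arm:
  deltas: [0.02, -0.07, 0.6, 0, 0, 0, 0, 0, 0.6, 0, 0, 0, 0, 0, 0.6, 0, 0, 0, 0, 0, 0.6, 0, 0, 0, 0, 0, 0.3, 0, 0, 0, 0, 0, 0, 0, 0, 0]

```text
t: 19.05
tcp_pos: [0.4485, 0.317, 0.1946]
ee_rot: [-3.139, 0.0, 2.145]
contact_force: [-0.9, -1.1, -0.5]
grip_width: 0.172
grasp_force: 58.7
```

step_arm:
  deltas: [0, 0, 0.4, 0, 0, 0, 0, 0, 0.4, 0, 0, 0, 0, 0, 0.4, 0, 0, 0, 0, 0, 0.4, 0, 0, 0, 0, 0, 0.4, 0, 0, 0, 0, 0, 0.3, 0, 0, 0, 0, 0, 0, 0, 0, 0]

```text
t: 19.75
tcp_pos: [0.4479, 0.3175, 0.1252]
ee_rot: [-3.139, 0.0, 2.146]
contact_force: [0.2, 0.4, -1.5]
grip_width: 0.175
grasp_force: 58.7
```

```bash
python3 -c "
from h import *
go([.449,.3175,.123])"
```

```text
t 19.8 tcp [0.4479 0.3175 0.1252] rpy [-3.1389e+00  1.0000e-04  2.1464e+00] total units [-0.02   0.031  0.073] turn z units None
```

step_arm:
  deltas: [0, 0, 0.1, 0, 0, 0, 0, 0, 0, 0, 0, 0]

```text
t: 19.95
tcp_pos: [0.4491, 0.3183, 0.124]
ee_rot: [3.141, -0.0, 2.146]
contact_force: [-0.6, -0.2, -0.3]
grip_width: 0.174
grasp_force: 58.7
```

step_arm:
  deltas: [0, 0, 0, 0, 0, 0, 0, 0, 0, 0, 0, 0, 0, 0, 0, 0, 0, 0, 0, 0, 0, 0, 0, 0, 0, 0, -0.3, 0, 0, 0, 0, 0, -0.9, 0, 0, 0, 0, 0, -1, 0, 0, 0, 0, 0, -1, 0, 0, 0]
  fingers: 56

```text
t: 20.75
tcp_pos: [0.4487, 0.318, 0.2216]
ee_rot: [-3.142, -0.0, 2.146]
contact_force: [1.0, 0.5, 0.9]
grip_width: 0.655
grasp_force: 0.0
```

step_arm:
  deltas: [0, 0, -1, 0, 0, 0, 0, 0, -0.5, 0, 0, 0, 0, 0, 0, 0, 0, 0.8, 0, 0, 0, 0, 0, 0.8, 0, 0, 0, 0, 0, 0.8, 0, 0, 0, 0, 0, 0.77, 0, 0, 0, 0, 0, 0]

```text
t: 21.45
tcp_pos: [0.4489, 0.3181, 0.2656]
ee_rot: [3.141, -0.0, 1.703]
contact_force: [-0.3, -0.3, -0.8]
grip_width: 0.658
grasp_force: 0.0
```

```bash
python3 -c "
from h import *
go([.6180,.2281,.2],1.703)
b=r.grab_frame('side')
cv2.imwrite('pics/c11.png',cv2.resize(b[170:320,240:440],None,fx=4,fy=4,interpolation=cv2.INTER_CUBIC))"
```

```text
t 21.4 tcp [0.4489 0.3181 0.2656] rpy [ 3.1410e+00 -3.0000e-04  1.7034e+00] total units [-3.721  5.188  2.189] turn z units 0.003
```

View pics/c11.png

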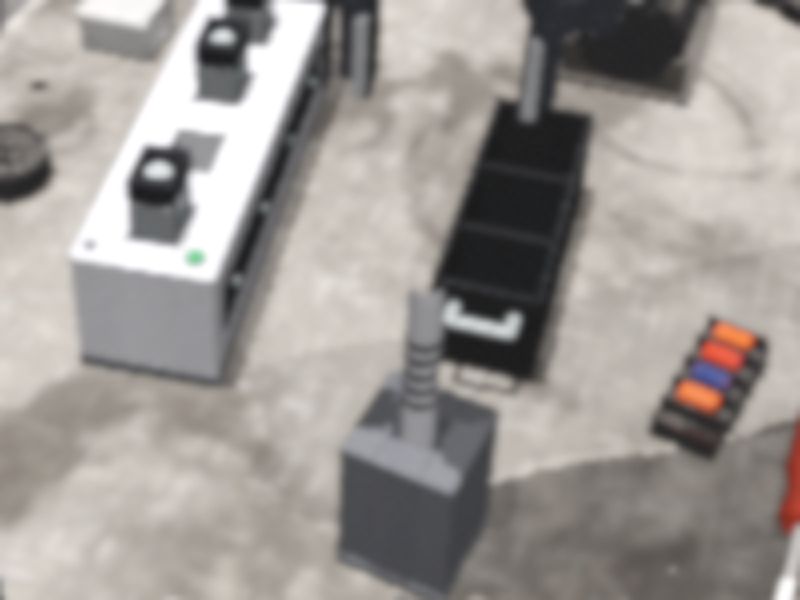

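The stylus is back upright in the rest (handle at (422,340)), and the carrier has not moved. Now logger 1.

step_arm:
  deltas: [-0.62, 0.86, 0.2, 0, 0, 0, -0.62, 0.86, 0.2, 0, 0, 0, -0.62, 0.86, 0.4, 0, 0, 0, -0.62, 0.87, 0.5, 0, 0, 0, -0.62, 0.87, 0.5, 0, 0, 0, -0.62, 0.87, 0.5, 0, 0, 0, 0, 0, 0, 0, 0, 0, 0, 0, 0, 0, 0, 0]

```text
t: 22.3
tcp_pos: [0.6179, 0.2276, 0.1953]
ee_rot: [-3.14, 0.0, 1.704]
contact_force: [0.0, -0.6, 0.3]
grip_width: 0.659
grasp_force: 0.0
```

```bash
python3 -c "
from h import *
go([.6180,.2281,.088],1.703)"
```

```text
t 22.3 tcp [0.6179 0.2276 0.1953] rpy [-3.14    0.      1.7042] total units [0.016 0.013 3.576] turn z units 0.009
```

step_arm:
  deltas: [0.02, 0, 0.8, 0, 0, 0, 0, 0, 0.8, 0, 0, 0, 0, 0, 0.7, 0, 0, 0, 0, 0, 0.6, 0, 0, 0, 0, 0, 0.5, 0, 0, 0, 0, 0, 0.18, 0, 0, 0, 0, 0, 0, 0, 0, 0]

```text
t: 23.0
tcp_pos: [0.6173, 0.229, 0.0884]
ee_rot: [-3.141, 0.0, 1.705]
contact_force: [-0.6, -0.1, 0.6]
grip_width: 0.653
grasp_force: 0.0
```

step_arm:
  deltas: [0, 0, 0, 0, 0, 0, 0, 0, 0, 0, 0, 0, 0, 0, 0, 0, 0, 0, 0, 0, 0, 0, 0, 0, 0, 0, 0, 0, 0, 0]
  fingers: 0
  newtons: 40

```text
t: 23.5
tcp_pos: [0.6189, 0.2291, 0.0898]
ee_rot: [3.139, -0.001, 1.704]
contact_force: [0.2, -0.4, 7.1]
grip_width: 0.298
grasp_force: 40.3
```

step_arm:
  deltas: [0, 0, -0.3, 0, 0, 0, 0, 0, -0.5, 0, 0, 0, 0, 0, -0.6, 0, 0, 0, 0, 0, -0.6, 0, 0, 0, 0, 0, -0.6, 0, 0, 0, 0, 0, -0.6, 0, 0, 0, 0, 0, -0.5, 0, 0, 0, 0, 0, 0, 0, 0, 0]

```text
t: 24.3
tcp_pos: [0.6189, 0.2292, 0.2029]
ee_rot: [3.138, -0.001, 1.704]
contact_force: [0.3, 0.1, -0.2]
grip_width: 0.298
grasp_force: 40.7
```

```bash
cat >> h.py <<'E'
def carrier(n,b,roi):
    x0,x1,y0,y1=roi;m=np.zeros(b.shape[:2],np.uint8);m[y0:y1,x0:x1]=(b[y0:y1,x0:x1].max(2)<(50 if n=="side" else 95))
    m=cv2.morphologyEx(cv2.morphologyEx(m,cv2.MORPH_OPEN,np.ones((3,3))),cv2.MORPH_CLOSE,np.ones((5,5)))
    c=max(cv2.findContours(m,0,2)[0],key=cv2.contourArea)
    return cv2.minAreaRect(c),cv2.contourArea(c),cv2.boundingRect(c)
E
python3 - <<'E'
from h import *
for n,roi in(("side",(330,400,185,275)),("top",(285,410,205,275))):
    a=cv2.imread(f"pics/{n}0.png");b=r.grab_frame(n);cv2.imwrite(f"pics/{n}1.png",b)
    for i in(a,b):print(n,carrier(n,i,roi))
    x0,x1,y0,y1=roi;print("diff",np.abs(a[y0:y1,x0:x1].astype(int)-b[y0:y1,x0:x1]).mean())
go([.449,.167,.2],1.622)
E
```

```text
side (((366.05078125, 228.81297302246094), (26.928123474121094, 65.71554565429688), 11.821488380432129), 1249.5, (351, 197, 35, 67))
side (((378.7832946777344, 236.30772399902344), (28.433473587036133, 67.98591613769531), 15.018359184265137), 1456.5, (360, 203, 38, 69))
diff 52.67174603174603
top (((348.0, 239.0), (30.0, 82.0), 90.0), 716.5, (307, 224, 83, 31))
top (((396.0621337890625, 238.65087890625), (75.22528076171875, 8.213316917419434), 67.61986541748047), 471.5, (379, 205, 31, 70))
diff 45.97085714285714
t 24.4 tcp [0.6178 0.2287 0.1999] rpy [ 3.1413e+00 -2.0000e-04  1.7037e+00] total units [-1.294e+00 -5.849e+00 -5.000e-03] turn z units 0.585
```

The carrier has been knocked aside, shown by the blob shift in the side view. I swing the arm clear of the top view to measure it again.

step_arm:
  deltas: [0, 0, -0.9, 0, 0, 0, 0.82, -0.66, -0.7, 0, 0, 0, 0.82, -0.66, -0.7, 0, 0, 0, 0.82, -0.66, -0.7, 0, 0, 0, 0.82, -0.66, -0.7, 0, 0, 0, 0.82, -0.66, -0.7, 0, 0, 0, 0.82, -0.66, 0, 0, 0, 0, 0, 0, 0, 0, 0, 0]

```text
t: 25.2
tcp_pos: [0.4778, 0.3616, 0.3314]
ee_rot: [-3.14, -0.001, 1.708]
contact_force: [0.1, -0.9, -1.4]
grip_width: 0.299
grasp_force: 40.6
```

```bash
python3 - <<'E'
from h import *
a=r.grab_frame("side");b=r.grab_frame("top");cv2.imwrite("pics/side2.png",a);cv2.imwrite("pics/top2.png",b)
print(carrier("top",b,(270,420,200,290)),carrier("side",a,(340,430,185,290)))
A=cv2.resize(a[170:290,330:440],None,fx=3.6,fy=4.9,interpolation=cv2.INTER_CUBIC)
B=cv2.resize(b[200:290,280:420],(400,257*1),interpolation=cv2.INTER_CUBIC)
B=cv2.resize(b[200:300,280:420],(400,588),interpolation=cv2.INTER_CUBIC)
print(A.shape,B.shape);cv2.imwrite("pics/c12.png",np.hstack([A,B]))
E
```

```text
(((339.9335021972656, 255.0712432861328), (30.46465492248535, 81.53775024414062), 88.02507019042969), 615.0, (299, 239, 83, 32)) (((378.3268737792969, 236.36538696289062), (27.06402587890625, 67.26783752441406), 11.309932708740234), 1362.5, (360, 203, 38, 69))
(588, 396, 3) (588, 400, 3)
```

```bash
cat >> h.py <<'E'
def pockets(u,v,yaw):
    c=np.array([.452,.1123])+(ray("top",u,v,.06)-ray("top",348,239,.06))[:2]
    y=np.array([-np.sin(yaw),np.cos(yaw)]);print("c",c.round(4));return [c+k*y for k in(.0553,0,-.0553)]
E
python3 - <<'E'
from h import *
p=pockets(339.9,255.1,.07);print(np.round(p,4),ray("top",339.9,255.1,.06))
go([*p[0],.25],1.571+.07)
E
```

```text
c [0.4189 0.1282]
[[0.415  0.1834]
 [0.4189 0.1282]
 [0.4228 0.073 ]] [0.41895802 0.1261663  0.06      ]
t 25.3 tcp [0.4798 0.3593 0.3305] rpy [-3.1402e+00  1.3000e-03  1.7052e+00] total units [-5.519 -2.922  2.695] turn z units 0.46
```

View pics/c12.png

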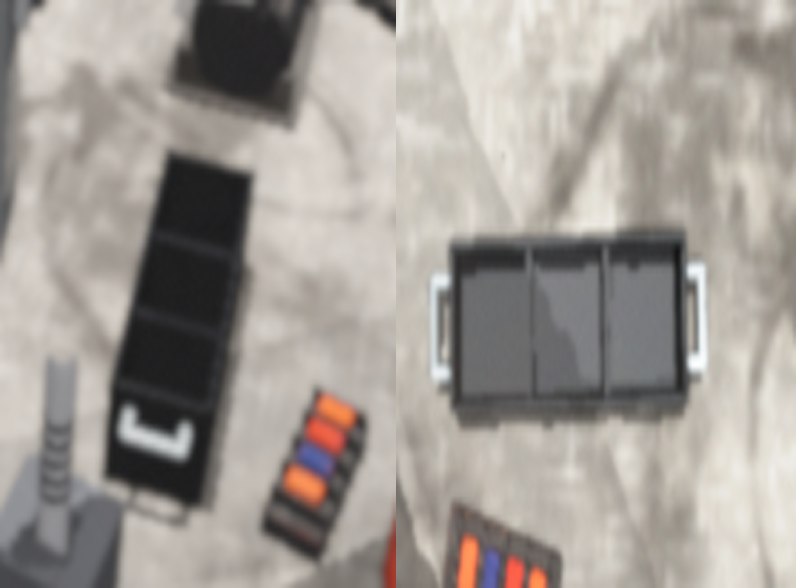

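The right panel shows the whole carrier: rim x 450 to 685, dividers at 530 and 605, slightly turned. Its centre is about (0.419, 0.127) with yaw about 0.05. I carry logger 1 to the +y pocket.

step_arm:
  deltas: [-0.8, -0.41, 0, 0, 0, 0, -0.8, -0.41, 0, 0, 0, 0, -0.8, -0.41, 0, 0, 0, 0, -0.8, -0.41, 0, 0, 0, 0, -0.8, -0.42, 0.3, 0, 0, 0, -0.8, -0.42, 0.6, 0, 0, 0, -0.77, -0.42, 0.6, 0, 0, 0, 0, 0, 0.6, 0, 0, 0.6]

```text
t: 26.1
tcp_pos: [0.4153, 0.1785, 0.2672]
ee_rot: [-3.14, 0.002, 1.614]
contact_force: [0.2, -0.2, -1.0]
grip_width: 0.298
grasp_force: 40.6
```

step_arm:
  deltas: [0, 0, 0.9, 0, 0, 0, 0, 0, 0.9, 0, 0, 0, 0, 0, 0, 0, 0, 0, 0, 0, 0, 0, 0, 0]

```text
t: 26.5
tcp_pos: [0.4162, 0.1812, 0.2142]
ee_rot: [-3.14, 0.001, 1.619]
contact_force: [0.7, -0.0, -0.8]
grip_width: 0.295
grasp_force: 40.5
```

```bash
python3 -c "
from h import *
go([.416,.1822,.086],1.621)
a=r.grab_frame('side');print(carrier('side',a,(340,430,185,290)))"
```

```text
t 26.5 tcp [0.4162 0.1812 0.2142] rpy [-3.1397e+00  9.0000e-04  1.6187e+00] total units [3.700e-02 3.000e-03 4.274e+00] turn z units -0.016
(((379.2928161621094, 236.29095458984375), (27.616172790527344, 67.5778579711914), 14.67639446258545), 1161.5, (360, 206, 38, 66))
```

Carrier unmoved, so I lower.

step_arm:
  deltas: [0.04, 0, 0.8, 0, 0, 0, 0, 0, 0.8, 0, 0, 0, 0, 0, 0.8, 0, 0, 0, 0, 0, 0.7, 0, 0, 0, 0, 0, 0.5, 0, 0, 0, 0, 0, 0.3, 0, 0, 0, 0, 0, 0.2, 0, 0, 0, 0, 0, 0, 0, 0, 0]

```text
t: 27.35
tcp_pos: [0.4168, 0.1834, 0.0917]
ee_rot: [3.141, -0.0, 1.62]
contact_force: [-0.1, 0.0, -1.7]
grip_width: 0.3
grasp_force: 40.7
```

step_arm:
  deltas: [0, 0, 0.1, 0, 0, 0, 0, 0, 0.05, 0, 0, 0, 0, 0, 0, 0, 0, 0]

```text
t: 27.65
tcp_pos: [0.4166, 0.1834, 0.0872]
ee_rot: [3.141, -0.0, 1.62]
contact_force: [0.0, 0.0, -1.4]
grip_width: 0.297
grasp_force: 40.7
```

step_arm:
  deltas: [0, 0, 0.05, 0, 0, 0, 0, 0, 0, 0, 0, 0]

```text
t: 27.85
tcp_pos: [0.4168, 0.1835, 0.0858]
ee_rot: [3.141, -0.0, 1.62]
contact_force: [0.1, -0.1, 0.2]
grip_width: 0.299
grasp_force: 40.8
```

step_arm:
  deltas: [0, 0, 0, 0, 0, 0, 0, 0, 0, 0, 0, 0, 0, 0, 0, 0, 0, 0, 0, 0, 0, 0, 0, 0, 0, 0, -0.3, 0, 0, 0, 0, 0, -0.8, 0, 0, 0, 0, 0, -1, 0, 0, 0, 0, 0, -1, 0, 0, 0]
  fingers: 56

```text
t: 28.65
tcp_pos: [0.4161, 0.1832, 0.18]
ee_rot: [-3.141, 0.0, 1.62]
contact_force: [0.1, 0.4, -0.5]
grip_width: 0.65
grasp_force: 0.0
```

step_arm:
  deltas: [0, 0, -0.7, 0, 0, -0.6, 0, 0, 0, 0, 0, 0, 0, 0, 0, 0, 0, 0]

```text
t: 28.95
tcp_pos: [0.4167, 0.1835, 0.2]
ee_rot: [3.14, -0.0, 1.703]
contact_force: [-0.5, 0.5, -0.3]
grip_width: 0.653
grasp_force: 0.0
```

```bash
python3 -c "
from h import *
go([.6345,.1055,.195],1.703)"
```

```text
t 28.9 tcp [0.4167 0.1835 0.2   ] rpy [ 3.1404e+00 -4.0000e-04  1.7026e+00] total units [-3.53   6.855  0.172] turn z units -0.003
```

step_arm:
  deltas: [-0.5, 0.97, 0, 0, 0, 0, -0.5, 0.98, 0, 0, 0, 0, -0.5, 0.98, 0, 0, 0, 0, -0.5, 0.98, 0, 0, 0, 0, -0.5, 0.98, 0, 0, 0, 0, -0.5, 0.98, 0, 0, 0, 0, -0.53, 0.98, 0, 0, 0, 0, 0, 0, 0.2, 0, 0, 0]

```text
t: 29.75
tcp_pos: [0.637, 0.1039, 0.1916]
ee_rot: [3.142, 0.001, 1.7]
contact_force: [0.4, 0.8, -0.3]
grip_width: 0.661
grasp_force: 0.0
```

step_arm:
  deltas: [0, 0, 0, 0, 0, 0, 0, 0, 0, 0, 0, 0]

```text
t: 29.95
tcp_pos: [0.6325, 0.1057, 0.1922]
ee_rot: [-3.138, -0.0, 1.704]
contact_force: [0.1, -0.6, -0.1]
grip_width: 0.657
grasp_force: 0.0
```

```bash
python3 -c "
from h import *
go([.6345,.1055,.089],1.703)"
```

```text
t 29.9 tcp [0.6325 0.1057 0.1922] rpy [-3.1385e+00 -1.0000e-04  1.7036e+00] total units [-0.018  0.077  3.439] turn z units 0.004
```

step_arm:
  deltas: [0, 0.04, 0.8, 0, 0, 0, 0, 0, 0.8, 0, 0, 0, 0, 0, 0.7, 0, 0, 0, 0, 0, 0.6, 0, 0, 0, 0, 0, 0.4, 0, 0, 0, 0, 0, 0.14, 0, 0, 0, 0, 0, 0, 0, 0, 0]

```text
t: 30.65
tcp_pos: [0.6348, 0.106, 0.0902]
ee_rot: [-3.141, -0.0, 1.704]
contact_force: [0.5, -0.3, -0.1]
grip_width: 0.658
grasp_force: 0.0
```

step_arm:
  deltas: [0, 0, 0, 0, 0, 0, 0, 0, 0, 0, 0, 0, 0, 0, 0, 0, 0, 0, 0, 0, 0, 0, 0, 0, 0, 0, 0, 0, 0, 0]
  fingers: 0
  newtons: 40

```text
t: 31.15
tcp_pos: [0.6362, 0.1059, 0.0915]
ee_rot: [3.14, -0.0, 1.704]
contact_force: [-1.5, -0.2, 5.6]
grip_width: 0.3
grasp_force: 40.3
```

step_arm:
  deltas: [0, 0, -0.3, 0, 0, 0, 0, 0, -0.5, 0, 0, 0, 0, 0, -0.6, 0, 0, 0, 0, 0, -0.6, 0, 0, 0, 0, 0, -0.6, 0, 0, 0, 0, 0, -0.6, 0, 0, 0, 0, 0, -0.5, 0, 0, 0, 0, 0, 0, 0, 0, 0]

```text
t: 31.95
tcp_pos: [0.6366, 0.1059, 0.2038]
ee_rot: [3.138, -0.0, 1.704]
contact_force: [0.3, 0.8, -1.8]
grip_width: 0.294
grasp_force: 40.1
```

```bash
python3 -c "
from h import *
go([.419,.127,.2],1.621)
a=r.grab_frame('side');print(carrier('side',a,(340,430,185,290)));cv2.imwrite('pics/side3.png',a)"
```

```text
t 31.9 tcp [0.6366 0.1059 0.2038] rpy [ 3.1379e+00 -1.0000e-04  1.7036e+00] total units [ 1.657 -7.098  0.102] turn z units 0.592
(((379.0882568359375, 236.14706420898438), (26.92145347595215, 67.66743469238281), 14.03624439239502), 980.5, (360, 202, 39, 70))
```

step_arm:
  deltas: [0.21, -0.88, 0, 0, 0, 0, 0.21, -0.89, 0, 0, 0, 0, 0.21, -0.89, 0, 0, 0, 0, 0.21, -0.89, 0, 0, 0, 0, 0.21, -0.89, 0, 0, 0, 0, 0.21, -0.89, 0, 0, 0, 0, 0.2, -0.88, 0, 0, 0, 0, 0.2, -0.88, 0, 0, 0, 0.6]

```text
t: 32.8
tcp_pos: [0.4159, 0.1267, 0.2001]
ee_rot: [-3.14, 0.0, 1.618]
contact_force: [-0.4, 0.6, -1.7]
grip_width: 0.3
grasp_force: 40.3
```

step_arm:
  deltas: [0, 0, 0, 0, 0, 0, 0, 0, 0, 0, 0, 0]

```text
t: 33.0
tcp_pos: [0.4174, 0.1269, 0.2008]
ee_rot: [-3.141, 0.0, 1.621]
contact_force: [0.4, 0.3, -2.5]
grip_width: 0.296
grasp_force: 40.5
```

```bash
python3 -c "
from h import *
go([.419,.127,.088],1.621)"
```

```text
t 33.0 tcp [0.4174 0.1269 0.2008] rpy [-3.1412e+00  2.0000e-04  1.6211e+00] total units [3.000e-03 5.600e-02 3.759e+00] turn z units 0.001
```

step_arm:
  deltas: [0, 0.05, 0.8, 0, 0, 0, 0, 0, 0.8, 0, 0, 0, 0, 0, 0.8, 0, 0, 0, 0, 0, 0.6, 0, 0, 0, 0, 0, 0.4, 0, 0, 0, 0, 0, 0.2, 0, 0, 0, 0, 0, 0.14, 0, 0, 0, 0, 0, 0, 0, 0, 0]

```text
t: 33.8
tcp_pos: [0.4197, 0.127, 0.0891]
ee_rot: [3.142, -0.0, 1.62]
contact_force: [0.3, -0.2, -1.9]
grip_width: 0.295
grasp_force: 40.4
```

step_arm:
  deltas: [0, 0, 0, 0, 0, 0, 0, 0, 0, 0, 0, 0]

```text
t: 34.0
tcp_pos: [0.4201, 0.1272, 0.0898]
ee_rot: [3.14, -0.0, 1.62]
contact_force: [0.1, -0.3, -2.1]
grip_width: 0.296
grasp_force: 40.4
```

step_arm:
  deltas: [0, 0, 0.04, 0, 0, 0, 0, 0, 0.04, 0, 0, 0, 0, 0, 0, 0, 0, 0]

```text
t: 34.3
tcp_pos: [0.4199, 0.1272, 0.0875]
ee_rot: [3.14, -0.0, 1.62]
contact_force: [-1.9, -0.2, 5.4]
grip_width: 0.296
grasp_force: 41.4
```

step_arm:
  deltas: [0, 0, 0, 0, 0, 0, 0, 0, 0, 0, 0, 0, 0, 0, 0, 0, 0, 0, 0, 0, 0, 0, 0, 0, 0, 0, -0.3, 0, 0, 0, 0, 0, -0.8, 0, 0, 0, 0, 0, -1, 0, 0, 0, 0, 0, -1, 0, 0, 0]
  fingers: 56

```text
t: 35.1
tcp_pos: [0.4191, 0.1269, 0.1812]
ee_rot: [-3.141, 0.0, 1.62]
contact_force: [-0.1, 0.5, -0.5]
grip_width: 0.656
grasp_force: 0.0
```

step_arm:
  deltas: [0, 0, -0.6, 0, 0, -0.6, 0, 0, 0, 0, 0, 0, 0, 0, 0, 0, 0, 0]

```text
t: 35.4
tcp_pos: [0.4196, 0.1271, 0.198]
ee_rot: [3.141, -0.0, 1.702]
contact_force: [-1.1, -0.5, -0.6]
grip_width: 0.652
grasp_force: 0.0
```

```bash
python3 -c "
from h import *
go([.6428,.0432,.195],1.703)"
```

```text
t 35.4 tcp [0.4196 0.1271 0.198 ] rpy [ 3.1407e+00 -2.0000e-04  1.7023e+00] total units [-3.748  7.009  0.104] turn z units -0.005
```

step_arm:
  deltas: [-0.47, 0.88, 0, 0, 0, 0, -0.47, 0.88, 0, 0, 0, 0, -0.47, 0.88, 0, 0, 0, 0, -0.47, 0.88, 0, 0, 0, 0, -0.47, 0.88, 0, 0, 0, 0, -0.47, 0.88, 0, 0, 0, 0, -0.47, 0.87, 0, 0, 0, 0, -0.46, 0.86, 0.1, 0, 0, 0]

```text
t: 36.2
tcp_pos: [0.6431, 0.0428, 0.1931]
ee_rot: [-3.139, -0.0, 1.702]
contact_force: [-0.4, -0.4, 1.2]
grip_width: 0.655
grasp_force: 0.0
```

step_arm:
  deltas: [0, 0, 0, 0, 0, 0, 0, 0, 0, 0, 0, 0, 0, 0, 0, 0, 0, 0]

```text
t: 36.5
tcp_pos: [0.6414, 0.0437, 0.1938]
ee_rot: [-3.139, -0.0, 1.704]
contact_force: [-1.2, -0.2, -0.0]
grip_width: 0.655
grasp_force: 0.0
```

```bash
python3 -c "
from h import *
go([.6428,.0432,.089],1.703)"
```

```text
t 36.5 tcp [0.6414 0.0437 0.1938] rpy [-3.1393e+00 -3.0000e-04  1.7036e+00] total units [-0.023  0.053  3.492] turn z units 0.004
```

step_arm:
  deltas: [-0.02, 0.03, 0.8, 0, 0, 0, 0, 0, 0.8, 0, 0, 0, 0, 0, 0.7, 0, 0, 0, 0, 0, 0.6, 0, 0, 0, 0, 0, 0.45, 0, 0, 0, 0, 0, 0.16, 0, 0, 0, 0, 0, 0, 0, 0, 0]

```text
t: 37.2
tcp_pos: [0.643, 0.0431, 0.0891]
ee_rot: [-3.141, -0.0, 1.704]
contact_force: [-0.9, 0.8, -0.3]
grip_width: 0.657
grasp_force: 0.0
```

step_arm:
  deltas: [0, 0, 0, 0, 0, 0, 0, 0, 0, 0, 0, 0, 0, 0, 0, 0, 0, 0, 0, 0, 0, 0, 0, 0, 0, 0, 0, 0, 0, 0]
  fingers: 0
  newtons: 40

```text
t: 37.7
tcp_pos: [0.6446, 0.0429, 0.0906]
ee_rot: [3.14, 0.0, 1.704]
contact_force: [-1.4, -0.2, 6.3]
grip_width: 0.3
grasp_force: 40.0
```

step_arm:
  deltas: [0, 0, -0.3, 0, 0, 0, 0, 0, -0.5, 0, 0, 0, 0, 0, -0.6, 0, 0, 0, 0, 0, -0.6, 0, 0, 0, 0, 0, -0.6, 0, 0, 0, 0, 0, -0.6, 0, 0, 0, 0, 0, -0.5, 0, 0, 0, 0, 0, 0, 0, 0, 0]

```text
t: 38.5
tcp_pos: [0.6453, 0.043, 0.2039]
ee_rot: [3.137, 0.0, 1.704]
contact_force: [0.8, 0.6, -2.1]
grip_width: 0.297
grasp_force: 40.0
```

```bash
python3 -c "
from h import *
go([.422,.072,.2],1.621)
a=r.grab_frame('side');print(carrier('side',a,(340,430,185,290)));cv2.imwrite('pics/side4.png',a)
b=cv2.imread('pics/side3.png');print(np.abs(a[225:275,355:400].astype(int)-b[225:275,355:400]).mean())"
```

```text
t 38.5 tcp [0.6453 0.043  0.2039] rpy [3.1370e+00 3.0000e-04 1.7037e+00] total units [ 1.945 -7.248  0.096] turn z units 0.592
(((378.7693176269531, 235.7807159423828), (27.09375, 68.1277847290039), 12.847704887390137), 549.5, (360, 202, 40, 70))
6.239259259259259
```

step_arm:
  deltas: [0.24, -0.91, 0, 0, 0, 0, 0.24, -0.91, 0, 0, 0, 0, 0.24, -0.91, 0, 0, 0, 0, 0.24, -0.91, 0, 0, 0, 0, 0.24, -0.9, 0, 0, 0, 0, 0.24, -0.9, 0, 0, 0, 0, 0.25, -0.9, 0, 0, 0, 0, 0.25, -0.9, 0, 0, 0, 0.6]

```text
t: 39.35
tcp_pos: [0.4188, 0.0717, 0.1995]
ee_rot: [-3.14, 0.0, 1.618]
contact_force: [0.2, 0.1, -1.5]
grip_width: 0.299
grasp_force: 40.1
```

step_arm:
  deltas: [0, 0, 0, 0, 0, 0, 0, 0, 0, 0, 0, 0, 0, 0, 0, 0, 0, 0]

```text
t: 39.65
tcp_pos: [0.4215, 0.0718, 0.2003]
ee_rot: [3.141, 0.0, 1.62]
contact_force: [-0.5, -0.0, -1.1]
grip_width: 0.296
grasp_force: 40.2
```

```bash
python3 -c "
from h import *
go([.422,.072,.0885],1.621)"
```

```text
t 39.6 tcp [0.4215 0.0718 0.2003] rpy [3.1411 0.     1.6203] total units [0.007 0.017 3.728] turn z units -0.005
```

step_arm:
  deltas: [0, 0, 0.8, 0, 0, 0, 0, 0, 0.8, 0, 0, 0, 0, 0, 0.8, 0, 0, 0, 0, 0, 0.6, 0, 0, 0, 0, 0, 0.4, 0, 0, 0, 0, 0, 0.2, 0, 0, 0, 0, 0, 0.12, 0, 0, 0, 0, 0, 0, 0, 0, 0]

```text
t: 40.45
tcp_pos: [0.4211, 0.0718, 0.0889]
ee_rot: [3.141, 0.0, 1.62]
contact_force: [0.5, -0.5, -0.9]
grip_width: 0.294
grasp_force: 40.2
```

step_arm:
  deltas: [0, 0, 0.04, 0, 0, 0, 0, 0, 0.04, 0, 0, 0, 0, 0, 0, 0, 0, 0]

```text
t: 40.75
tcp_pos: [0.421, 0.0719, 0.0867]
ee_rot: [3.141, -0.0, 1.62]
contact_force: [-0.8, -0.2, -2.4]
grip_width: 0.295
grasp_force: 40.2
```

step_arm:
  deltas: [0, 0, 0, 0, 0, 0, 0, 0, 0, 0, 0, 0, 0, 0, 0, 0, 0, 0, 0, 0, 0, 0, 0, 0, 0, 0, -0.3, 0, 0, 0, 0, 0, -0.8, 0, 0, 0, 0, 0, -1, 0, 0, 0, 0, 0, -1, 0, 0, 0]
  fingers: 56

```text
t: 41.55
tcp_pos: [0.4204, 0.0717, 0.1809]
ee_rot: [-3.141, 0.0, 1.62]
contact_force: [-0.3, 1.0, -0.8]
grip_width: 0.653
grasp_force: 0.0
```

step_arm:
  deltas: [0, 0, -1, 0, 0, 0, 0, 0, -1, 0, 0, 0, 0, 0, -1, 0, 0, -0.8, 0, 0, 0, 0, 0, -0.8, 0, 0, 0, 0, 0, -0.8, 0, 0, 0, 0, 0, -0.8, 0, 0, 0, 0, 0, -0.57, 0, 0, 0, 0, 0, 0]

```text
t: 42.35
tcp_pos: [0.4207, 0.0718, 0.27]
ee_rot: [3.141, 0.0, 2.146]
contact_force: [0.2, 0.7, -0.3]
grip_width: 0.655
grasp_force: 0.0
```

```bash
python3 -c "
from h import *
go([.449,.3182,.25],2.146)
b=r.grab_frame('top');cv2.imwrite('pics/top5.png',b)
a=r.grab_frame('side');cv2.imwrite('pics/side5.png',a)
print(carrier('side',a,(340,430,185,290)))"
```

```text
t 42.4 tcp [0.4207 0.0718 0.27  ] rpy [3.1411e+00 2.0000e-04 2.1465e+00] total units [6.376 5.262 0.67 ] turn z units 0.003
(((377.9422912597656, 237.78846740722656), (26.867910385131836, 64.32608795166016), 11.309932708740234), 453.0, (360, 205, 29, 67))
```

step_arm:
  deltas: [0.8, 0.66, 0, 0, 0, 0, 0.8, 0.66, 0, 0, 0, 0, 0.8, 0.66, 0, 0, 0, 0, 0.8, 0.66, 0, 0, 0, 0, 0.8, 0.66, 0, 0, 0, 0, 0.8, 0.66, 0, 0, 0, 0, 0.8, 0.65, 0, 0, 0, 0, 0.78, 0.65, 0, 0, 0, 0]

```text
t: 43.25
tcp_pos: [0.4489, 0.3196, 0.2695]
ee_rot: [3.142, 0.0, 2.145]
contact_force: [0.7, -0.3, 0.3]
grip_width: 0.656
grasp_force: 0.0
```

step_arm:
  deltas: [0, 0, 0.5, 0, 0, 0, 0, 0, 0, 0, 0, 0, 0, 0, 0, 0, 0, 0]

```text
t: 43.55
tcp_pos: [0.4485, 0.3178, 0.2543]
ee_rot: [-3.14, 0.0, 2.145]
contact_force: [0.2, 0.3, -0.8]
grip_width: 0.657
grasp_force: 0.0
```

```bash
python3 -c "
from h import *
go([.449,.3182,.121],2.146)"
```

```text
t 43.5 tcp [0.4485 0.3178 0.2543] rpy [-3.1403e+00  2.0000e-04  2.1454e+00] total units [3.000e-03 2.500e-02 4.443e+00] turn z units -0.004
```

step_arm:
  deltas: [0, 0.02, 0.8, 0, 0, 0, 0, 0, 0.8, 0, 0, 0, 0, 0, 0.8, 0, 0, 0, 0, 0, 0.8, 0, 0, 0, 0, 0, 0.8, 0, 0, 0, 0, 0, 0.5, 0, 0, 0, 0, 0, 0, 0, 0, 0]

```text
t: 44.25
tcp_pos: [0.4484, 0.317, 0.1181]
ee_rot: [-3.138, 0.0, 2.145]
contact_force: [-0.4, -0.6, -1.4]
grip_width: 0.655
grasp_force: 0.0
```

step_arm:
  deltas: [0, 0, 0, 0, 0, 0, 0, 0, 0, 0, 0, 0, 0, 0, 0, 0, 0, 0, 0, 0, 0, 0, 0, 0, 0, 0, 0, 0, 0, 0, 0, 0, 0, 0, 0, 0]
  fingers: 0
  newtons: 60

```text
t: 44.85
tcp_pos: [0.4503, 0.3191, 0.1209]
ee_rot: [3.139, 0.0, 2.146]
contact_force: [-0.5, -0.7, 7.0]
grip_width: 0.172
grasp_force: 58.3
```

step_arm:
  deltas: [0, 0, -0.4, 0, 0, 0, 0, 0, -0.8, 0, 0, 0, 0, 0, -0.9, 0, 0, 0, 0, 0, -0.9, 0, 0, 0, 0, 0, -0.9, 0, 0, 0, 0, 0, -0.9, 0, 0, 0, 0, 0, -0.5, 0, 0, 0, 0, 0, 0, 0, 0, 0]

```text
t: 45.65
tcp_pos: [0.4506, 0.3194, 0.2816]
ee_rot: [3.137, -0.0, 2.146]
contact_force: [1.1, 0.3, -1.1]
grip_width: 0.17
grasp_force: 58.6
```

```bash
python3 -c "
from h import *
go([.6515,-.0095,.28],2.146)
T=r.read_state()['tcp_pos'];print(proj('side',T-[0,0,.113]))
a=r.grab_frame('side');cv2.imwrite('pics/side6.png',a)
u,v=proj('side',T-[0,0,.113]).astype(int)
# stylus tip vs background: frame difference to last view without it
b=cv2.imread('pics/side5.png')
for y in range(v-14,v+6,2):
  d=np.abs(a[y,u-12:u+13].astype(int)-b[y,u-12:u+13]).sum(1);print(y,''.join('#' if k>60 else '.' for k in d))"
```

```text
t 45.6 tcp [0.4506 0.3194 0.2816] rpy [ 3.1366e+00 -2.0000e-04  2.1463e+00] total units [-12.843  -0.35    0.05 ] turn z units 0.002
[346.09136975 242.01314851]
228 ..........##.............
230 ..........###............
232 ...........####..........
234 ...........####..........
236 ...........####..........
238 ...........####..........
240 ...........####..........
242 ...........####..........
244 ........###.....##.......
246 ........##########.......
```

step_arm:
  deltas: [-0.9, -0.03, 0, 0, 0, 0, -0.92, -0.03, 0, 0, 0, 0, -0.92, -0.03, 0, 0, 0, 0, -0.92, -0.03, 0, 0, 0, 0, -0.92, -0.03, 0, 0, 0, 0, -0.92, -0.03, 0, 0, 0, 0, -0.92, -0.03, 0, 0, 0, 0, -0.92, -0.03, 0, 0, 0, 0]

```text
t: 46.5
tcp_pos: [0.5629, 0.1287, 0.2769]
ee_rot: [-3.139, -0.001, 2.146]
contact_force: [-0.0, 0.4, -0.7]
grip_width: 0.169
grasp_force: 58.5
```

step_arm:
  deltas: [-0.92, -0.03, 0, 0, 0, 0, -0.92, -0.03, 0, 0, 0, 0, -0.92, -0.03, 0, 0, 0, 0, -0.92, -0.03, 0, 0, 0, 0, -0.92, -0.03, 0, 0, 0, 0, -0.92, -0.03, 0, 0, 0, 0, 0, 0, 0.5, 0, 0, 0, 0, 0, 0.5, 0, 0, 0]

```text
t: 47.3
tcp_pos: [0.6487, -0.013, 0.2465]
ee_rot: [-3.14, -0.001, 2.145]
contact_force: [-0.4, 0.1, -1.7]
grip_width: 0.171
grasp_force: 58.6
```

step_arm:
  deltas: [0, 0, 0.5, 0, 0, 0, 0, 0, 0.5, 0, 0, 0, 0, 0, 0, 0, 0, 0, 0, 0, 0, 0, 0, 0]

```text
t: 47.7
tcp_pos: [0.6481, -0.0119, 0.2175]
ee_rot: [-3.14, -0.001, 2.146]
contact_force: [-0.1, 0.4, -0.5]
grip_width: 0.173
grasp_force: 58.6
```

```bash
python3 -c "
from h import *
go([.6507,-.0105,.1785],2.146)
T=r.read_state()['tcp_pos'];p=proj('side',T-[0,0,.113]);print(p,proj('side',[.6497,-.0109,.076]),proj('side',T-[0,0,T[2]-.076]))
a=r.grab_frame('side');cv2.imwrite('pics/side7.png',a);u,v=p.astype(int);b=cv2.imread('pics/side5.png')
for y in range(v-14,v+10,2):
  d=np.abs(a[y,u-12:u+13].astype(int)-b[y,u-12:u+13]).sum(1);print(y,''.join('#' if k>50 else '.' for k in d))
g=b[140:170,290:335].max(2)
print(u-12)
b0=cv2.imread('pics/side0.png').min(2)
x,y=proj('side',[.6497,-.0109,.076]).astype(int);print(x-8,y-6);print(b0[y-6:y+7,x-8:x+9])"
```

```text
t 47.7 tcp [ 0.6481 -0.0119  0.2175] rpy [-3.1398e+00 -1.2000e-03  2.1464e+00] total units [-0.01   0.1    1.299] turn z units 0.003
[308.51069046 156.45926312] [307.82878898 165.97698152] [308.53916168 165.90783858]
142 ..........#####..........
144 ..........######.........
146 ..........#######........
148 ..........######.........
150 ...........#####.........
152 ...........#####.........
154 ............###..........
156 .........................
158 .........................
160 .........................
162 .........................
164 ......###################
296
299 159
[[105 109 119 133 146 156 161 161 159 159 160 160 157 156 154 153 151]
 [ 84  83  90 100 110 122 134 141 145 153 161 166 165 163 160 160 160]
 [ 65  60  63  69  74  82  92 101 109 124 141 154 157 157 158 161 164]
 [ 61  68  80  83  75  64  58  62  69  81 100 115 121 126 131 139 146]
 [ 89 121 145 149 133 103  69  53  52  55  64  71  77  85  92  98 106]
 [123 164 189 196 182 150 100  59  52  59  64  58  54  59  64  67  69]
 [129 167 189 197 190 164 114  65  63  88  97  80  60  57  59  60  60]
 [ 99 126 143 151 150 131  93  60  73 107 118  99  70  60  59  60  60]
 [ 57  68  76  81  83  78  60  51  72 101 108  93  73  66  63  63  61]
 [ 36  37  39  42  45  45  44  54  84 111 124 123 112 102  97  89  80]
 [ 29  29  29  31  31  33  43  72 112 154 182 191 185 174 166 156 141]
 [ 33  32  32  30  30  34  55  92 138 187 221 234 232 226 222 216 208]
 [ 49  48  48  43  41  46  70 105 149 198 233 247 249 249 249 248 246]]
```

step_arm:
  deltas: [0, 0.05, 0.3, 0, 0, 0, 0, 0, 0.3, 0, 0, 0, 0, 0, 0.2, 0, 0, 0, 0, 0, 0.15, 0, 0, 0, 0, 0, 0.15, 0, 0, 0, 0, 0, 0.1, 0, 0, 0, 0, 0, 0.1, 0, 0, 0, 0, 0, 0, 0, 0, 0]

```text
t: 48.55
tcp_pos: [0.6512, -0.0115, 0.1833]
ee_rot: [3.138, 0.003, 2.146]
contact_force: [-6.0, -0.2, 20.0]
grip_width: 0.174
grasp_force: 61.4
```

step_arm:
  deltas: [0, 0, 0, 0, 0, 0, 0, 0, 0, 0, 0, 0, 0, 0, 0, 0, 0, 0, 0, 0, 0, 0, 0, 0, 0, 0, 0, 0, 0, 0, 0, 0, 0, 0, 0, 0, 0, 0, 0, 0, 0, 0, 0, 0, 0, 0, 0, 0]

```text
t: 49.35
tcp_pos: [0.6511, -0.0115, 0.1834]
ee_rot: [3.138, 0.003, 2.146]
contact_force: [-5.5, -0.5, 19.7]
grip_width: 0.173
grasp_force: 61.4
```

step_arm:
  deltas: [0, 0, 0, 0, 0, 0, 0, 0, 0, 0, 0, 0, 0, 0, 0, 0, 0, 0, 0, 0, -0.3, 0, 0, 0, 0, 0, -0.6, 0, 0, 0, 0, 0, -0.9, 0, 0, 0, 0, 0, -0.9, 0, 0, 0, 0, 0, -0.5, 0, 0, 0]

```text
t: 50.15
tcp_pos: [0.651, -0.0111, 0.2779]
ee_rot: [3.139, 0.002, 2.146]
contact_force: [0.2, -0.8, -0.1]
grip_width: 0.171
grasp_force: 58.6
```

```bash
python3 -c "
from h import *
go([.449,.3175,.28],2.146)"
```

```text
t 50.1 tcp [ 0.651  -0.0111  0.2779] rpy [3.1392e+00 1.6000e-03 2.1463e+00] total units [12.854  0.314 -0.09 ] turn z units 0.002
```

step_arm:
  deltas: [0.92, 0.02, 0, 0, 0, 0, 0.92, 0.02, 0, 0, 0, 0, 0.92, 0.02, 0, 0, 0, 0, 0.92, 0.02, 0, 0, 0, 0, 0.92, 0.02, 0, 0, 0, 0, 0.92, 0.02, 0, 0, 0, 0, 0.92, 0.02, 0, 0, 0, 0, 0.92, 0.02, 0, 0, 0, 0]

```text
t: 50.95
tcp_pos: [0.5334, 0.1776, 0.2754]
ee_rot: [3.141, 0.0, 2.146]
contact_force: [0.5, 0.4, -0.6]
grip_width: 0.17
grasp_force: 58.6
```

step_arm:
  deltas: [0.92, 0.02, 0, 0, 0, 0, 0.92, 0.02, 0, 0, 0, 0, 0.92, 0.02, 0, 0, 0, 0, 0.92, 0.03, 0, 0, 0, 0, 0.92, 0.03, 0, 0, 0, 0, 0.88, 0.03, 0, 0, 0, 0, 0, 0, 0, 0, 0, 0, 0, 0, 0, 0, 0, 0]

```text
t: 51.75
tcp_pos: [0.4481, 0.3173, 0.2754]
ee_rot: [3.142, 0.0, 2.148]
contact_force: [-0.8, -0.6, -0.8]
grip_width: 0.169
grasp_force: 58.6
```

step_arm:
  deltas: [0, 0, 0, 0, 0, 0, 0, 0, 0, 0, 0, 0]

```text
t: 51.95
tcp_pos: [0.4488, 0.3164, 0.2754]
ee_rot: [3.142, 0.0, 2.145]
contact_force: [-0.3, 0.1, -0.6]
grip_width: 0.175
grasp_force: 58.6
```

```bash
python3 -c "
from h import *
go([.449,.3175,.125],2.146)
T=r.read_state()['tcp_pos'];print(proj('side',T-[0,0,.113]))
a=r.grab_frame('side');cv2.imwrite('pics/side8.png',a)
u,v=proj('side',T-[0,0,.113]).astype(int);print(u,v)
b=cv2.imread('pics/side7.png')
for y in range(v-14,v+6,2):
  d=np.abs(a[y,u-12:u+13].astype(int)-b[y,u-12:u+13]).sum(1);print(y,''.join('#' if k>60 else '.' for k in d))"
```

```text
t 52.0 tcp [0.4488 0.3164 0.2754] rpy [3.1416e+00 2.0000e-04 2.1451e+00] total units [0.029 0.027 5.013] turn z units -0.007
[347.44988419 243.79230014]
347 243
229 ...........#.....##......
231 ...........##............
233 ...........####..........
235 ............####.........
237 ............####.........
239 ...........#####.........
241 ...........#####.........
243 ...........####..........
245 ............###..........
247 .........................
```

step_arm:
  deltas: [0.03, 0, 0.6, 0, 0, 0, 0, 0, 0.6, 0, 0, 0, 0, 0, 0.6, 0, 0, 0, 0, 0, 0.6, 0, 0, 0, 0, 0, 0.3, 0, 0, 0, 0, 0, 0, 0, 0, 0]

```text
t: 52.6
tcp_pos: [0.4473, 0.3169, 0.1932]
ee_rot: [-3.139, 0.0, 2.146]
contact_force: [-0.5, -0.7, -0.8]
grip_width: 0.17
grasp_force: 58.7
```

step_arm:
  deltas: [0, 0, 0.4, 0, 0, 0, 0, 0, 0.4, 0, 0, 0, 0, 0, 0.4, 0, 0, 0, 0, 0, 0.4, 0, 0, 0, 0, 0, 0.4, 0, 0, 0, 0, 0, 0.3, 0, 0, 0, 0, 0, 0.05, 0, 0, 0, 0, 0, 0, 0, 0, 0]

```text
t: 53.4
tcp_pos: [0.4476, 0.3178, 0.1236]
ee_rot: [-3.141, 0.0, 2.146]
contact_force: [-0.1, 0.2, -0.5]
grip_width: 0.168
grasp_force: 58.7
```

Release, rise clear and back off.

step_arm:
  deltas: [0, 0, 0, 0, 0, 0, 0, 0, 0, 0, 0, 0, 0, 0, 0, 0, 0, 0, 0, 0, 0, 0, 0, 0, 0, 0, -0.3, 0, 0, 0, 0, 0, -0.9, 0, 0, 0, 0, 0, -1, 0, 0, 0, 0, 0, -1, 0, 0, 0]
  fingers: 56

```text
t: 54.2
tcp_pos: [0.4476, 0.3177, 0.2216]
ee_rot: [3.142, -0.0, 2.146]
contact_force: [1.2, 0.9, 0.9]
grip_width: 0.657
grasp_force: 0.0
```

step_arm:
  deltas: [0, 0, -1, 0, 0, 0, 0, 0, -1, 0, 0, 0, 0, 0, -1, 0, 0, 0, 0, 0, -1, 0, 0, 0, 0, -0.5, -1, 0, 0, 0, 0.5, 0, -1, 0, 0, 0, 0.5, 0, 0, 0, 0, 0, 0, 0, 0, 0, 0, 0]

```text
t: 55.0
tcp_pos: [0.4184, 0.3362, 0.401]
ee_rot: [3.139, -0.001, 2.148]
contact_force: [0.1, -0.5, 0.3]
grip_width: 0.654
grasp_force: 0.0
```

```bash
python3 - <<'E'
from h import *
r.read_state()
b=r.grab_frame("top");a=r.grab_frame("side");cv2.imwrite("pics/topF.png",b);cv2.imwrite("pics/sideF.png",a)
g=b.min(2);
for P in([.416,.1822],[.419,.127],[.422,.0718]):
    u,v=proj("top",[*P,.110]).round().astype(int);print(u,v);print(g[v-6:v+7,u-6:u+7])
r0=cv2.imread("pics/side5.png")
print("stylus diff side",np.abs(a[238:300,325:375].astype(int)-r0[238:300,325:375]).mean())
x0=cv2.imread("pics/side0.png");print("fusebox",np.abs(a[245:285,400:435].astype(int)-x0[245:285,400:435]).mean())
u,v=proj("top",[.449,.318,.172]).round().astype(int);print(u,v,b.max(2)[v-6:v+7,u-8:u+9])
print(r.read_state()["contact_force"])
E
```

```text
312 256
[[103 101 102 103 104 103 103 100 103 107 108 108 107]
 [ 98  97  97  98 100 112 114 106 106 111 113 113 113]
 [ 94 100 124 130 131 152 158 146 143 143 129 123 123]
 [102 125 182 202 203 206 211 216 212 198 156 129 126]
 [106 134 202 231 243 246 247 246 238 219 162 123 123]
 [106 134 212 243 250 251 251 251 247 226 165 123 116]
 [106 132 210 245 249 250 250 250 247 228 169 123 111]
 [106 134 209 242 248 249 249 248 244 220 167 126 109]
 [106 133 204 235 242 245 245 242 227 209 177 132 109]
 [106 130 199 222 219 220 219 212 195 197 173 133 111]
 [102 121 183 203 194 170 164 184 189 176 147 118 106]
 [ 97 102 126 139 136 120 118 134 141 130 113 103 101]
 [ 89  89  90  92  93  94  96 101 100  99  94  90  89]]
340 255
[[ 95  90  88  87  87  89  88  87  85  88  90  89  89]
 [105 104 103 104 104 105 102 100 100 100  98  95  94]
 [107 111 129 147 156 153 147 149 151 153 144 114  95]
 [121 136 182 222 231 234 233 236 235 233 223 165 120]
 [127 142 191 231 241 250 252 253 250 245 236 181 130]
 [129 140 181 228 249 253 254 254 253 249 239 183 131]
 [129 139 176 227 251 254 254 254 254 
[... 1404 characters left out ...]
8  90  69  64  68  77]
 [175 168 164 183 187 182 176 155 119 103 108 109  97  82  69  62  66]
 [176 171 162 177 180 181 174 132  87  71  92 110 104  91  80  65  68]
 [180 175 164 177 177 179 157 106  67  59  79 110 107  96  82  67  71]
 [176 176 175 182 177 176 142  89  64  64  79 107 107  96  82  67  63]
 [167 172 190 188 175 171 143  92  68  73  88 109 104  96  81  67  62]
 [154 157 184 191 181 169 153 111  85  93 107 108 101  92  79  67  63]
 [148 148 176 188 188 176 159 134 118 112 105  98  89  80  68  68  67]
 [149 141 165 183 190 186 172 157 143 119  93  79  70  62  58  62  70]
 [151 146 178 189 186 175 167 165 160 142 112  93  81  67  62  64  77]]
[-0.73485386  0.11321444  0.46527549]
```

I have used my 14 pictures, so I check the final state by numbers: triangulate the button discs for height, compare them with the start, and check the stylus.

```bash
python3 - <<'E'
from h import *
np.set_printoptions(linewidth=200)
b=cv2.imread("pics/topF.png");a=cv2.imread("pics/sideF.png");t0=cv2.imread("pics/top0.png");s0=cv2.imread("pics/side0.png")
def blobs(im,roi,th):
    x0,x1,y0,y1=roi;m=(im[y0:y1,x0:x1].min(2)>th).astype(np.uint8)
    n,_,st,c=cv2.connectedComponentsWithStats(m);return [(s[:5].tolist(),(q+[x0,y0]).round(1).tolist()) for s,q in zip(st[1:],c[1:]) if s[4]>12]
print("top F",blobs(b,(300,382,242,272),190));
for (u,v) in((291,153),(353,146)):print("top0",blobs(t0,(u-6,u+7,v-6,v+7),190))
print("side F",blobs(a,(340,410,180,250),170))
for P in([.416,.1822],[.419,.127],[.422,.0718]):print("pred side",proj("side",[*P,.110]).round(1))
print("side0",blobs(s0,(270,310,150,225),170))
print(b[235:276:3,298:384:3].max(2))
E
```

```text
top F [([8, 11, 8, 8, 57], [311.5, 256.2]), ([36, 10, 9, 8, 65], [340.4, 255.5]), ([65, 10, 8, 9, 57], [368.4, 256.0])]
top0 [([3, 3, 8, 6, 39], [291.3, 152.6])]
top0 [([3, 3, 8, 7, 43], [353.8, 145.8])]
side F [([0, 0, 35, 10, 187], [353.9, 182.8]), ([0, 12, 12, 11, 69], [344.2, 195.7]), ([56, 16, 14, 33, 273], [404.9, 210.3]), ([27, 21, 6, 9, 35], [369.3, 204.6]), ([0, 24, 11, 46, 181], [342.8, 233.3]), ([43, 26, 6, 3, 14], [385.4, 206.9]), ([6, 36, 5, 6, 23], [347.8, 218.4]), ([14, 47, 11, 11, 78], [359.4, 231.4]), ([57, 53, 13, 17, 155], [403.1, 241.3]), ([12, 64, 7, 6, 32], [355.1, 246.9])]
pred side [381.  223.2]
pred side [385.5 206.8]
pred side [389.6 192.1]
side0 [([0, 13, 13, 14, 134], [274.9, 169.4]), ([0, 17, 40, 58, 1196], [290.1, 198.2]), ([7, 61, 6, 3, 16], [279.2, 212.0])]
[[193 199 210 216 201 207 216 217 216 203 189 173 151 148 172 211 225 229 226 228 190 171 154 145 149 164 183 182 177]
 [209 203 209 211 199 194 204 216 216 185 177 182 168 195 210 224 229 227 225 222 174 147 127 122 124 129 134 142 170]
 [162 119 120 104  91  92 102 112 104 105 101 100  94  92  89 
[... 666 characters left out ...]
134 227 221 180 105  61 104  99 103 124 225 243 242 127 119  83 121  64 123 186 234 243 146 109  45 154]
 [159  59  88  90  95 101  95  86  59 104  79 106 108 109 107 110  84  87  86 121  82  97 106 106 109  97 101  40 180]
 [110  61 105  79  62  62  61  60  68 107  80 107  72  58  58  57  55  64  77 104  71  52  49  50  50  47  85  39 107]
 [157  70  79  77  74  78  85  87  88  92  92  91  92 105  98  90  89  86  91  97  92  90  92  97  94  90  88  90 147]
 [181 140  97  97 102 102 121 125 130 130 126 112 106 122 122 130 142 143 145 180 173 138 139 127 119 148 151 170 191]
 [186 184 184 187 192 189 194 186 188 197 203 193 185 189 199 195 204 215 211 199 206 210 196 183 181 191 189 199 189]]
```

```bash
python3 - <<'E'
from h import *
np.set_printoptions(linewidth=200)
for f in("side0","side5","sideF"):
    a=cv2.imread(f"pics/{f}.png").max(2);print(f);print(a[240:284:5,338:358])
E
```

```text
side0
[[185 188 191 190 187 184 185 188 182 157 108  64  58  63  61  57  52  49  48  46]
 [193 192 191 189 180 163 153 158 164 166 166 163 157 154 161 161 137  88  44  29]
 [201 203 204 199 184 158 146 147 149 148 146 145 145 158 182 201 211 218 219 215]
 [203 204 201 190 161 125 118 127 133 134 131 123 105  79  50  32  29  28  28  28]
 [200 201 199 183 149 113  94  92  97 101 102  98  96 104 108  94  71  61  60  52]
 [161 161 157 141 122 116 116 112 107 109 111 121 148 174 179 169 159 155 157 160]
 [163 159 149 129 108 102 110 118 120 115 108 115 136 152 158 159 159 160 162 164]
 [149 131 116 123 137 143 145 145 144 141 134 118  96  87  94 111 133 151 159 161]
 [147 142 140 142 145 146 145 145 142 138 128 123 132 141 145 150 155 159 162 163]]
side5
[[186 189 191 191 188 188 191 193 193 193 192 190 185 178 170 162 158 157 154 149]
 [195 193 190 184 171 158 160 167 171 172 169 162 157 166 183 191 193 191 188 183]
 [202 204 201 188 165 147 146 148 149 149 147 145 153 175 192 198 198 197 196 196]
 [204 204 198 177 139 121 131 138 140 137 133 131 151 180 196 201 201 201 200 196]
 [201 19
[... 461 characters left out ...]
91 186 179 171 163 159 158 155 150]
 [196 195 193 191 180 160 152 157 161 163 161 157 152 154 172 188 193 192 189 185]
 [204 206 206 201 186 159 145 146 147 146 145 143 145 162 184 196 199 198 198 197]
 [205 206 204 192 163 126 116 126 131 131 130 125 130 161 188 199 201 201 198 192]
 [189 188 185 171 139 107  95  94  96  97  98 100 120 157 183 193 195 195 193 184]
 [145 146 142 131 117 117 118 112 105 105 109 116 137 165 182 189 192 193 189 173]
 [147 145 139 126 111 108 112 116 119 119 115 111 121 136 143 144 144 145 146 149]
 [135 118 107 117 134 141 142 142 142 140 133 118  97  81  82  96 116 135 143 145]
 [136 129 128 131 137 141 142 143 141 138 131 123 123 126 128 133 139 143 146 147]]
```

The stylus stands in the rest just as it did at the start. Handing in.

```bash
python3 -c "
from rig import r
print(r.close_job())"
```

```text
the job is handed in; nothing more can be done
None
```

The job is handed in: loggers 1, 3 and 4 were stopped in order and now stand upright in their own carrier pockets, the reset button was pressed and held, and the stylus is back tip down in its rest.

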